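# Hang the can caddy on its studs and stock it

## Task

Hang the empty two-hole can caddy on the plywood stud board: press the large ends of its two keyholes over the stud heads until the back plate lies against the board, then slide it straight down until it is fully home on the studs. Then stand the two aerosol cans in it, one in each opening, setting them down gently on the caddy's floor, and leave the tape roll, the wooden block and the small bead jar where they are.

Things in the scene. Friction and masses are not known exactly. Their poses are not given: they have to be found in the camera images.
- stud_board: Plywood hanging board fixed to the bench: upright, 240 mm wide, 157 mm high, 18 mm thick, its base behind it. Origin: bench level, under the middle of the upright front face. x points into the board, away from the stud side; y left as seen from the stud side; z up. Two steel studs stick out of the front face (to -x) at y = +62 and -62 mm, z = 140 mm.
- stud_left (a point): Root of the left stud's axis, on the board's front face (axes as stud_board; the right stud is 124 mm to -y). Neck 9 mm in diameter, 7.2 mm long, then a head 20 mm in diameter and 5.5 mm thick with a tapered front edge; the head's front is 12.7 mm before the face.
- caddy_grip (a point): Sheet-aluminium can caddy, loose, 380 g, standing on the bench. Point: middle of the wooden grip batten on its top tab; pinch it from above, front to back (12 mm thick with the plate, 78 mm along y, 18 mm down and up from here). Axes: x to the caddy's back, y left seen from its front, z up. Underside 164 mm below; flat back face 6 mm to +x; tray 94 mm to -x. Back plate 184 mm wide.
- keyhole_left (a point): Centre of the large end (26 mm in diameter) of the caddy's left keyhole, on the back face, 77 mm above its underside; the right one is 124 mm to -y. A 12 mm wide slot leads 32.5 mm straight up from this centre. The plate is 5 mm thick. Fully home, this point is 28 mm below stud_left (caddy_grip then at z = 199 mm) and up to 2 mm before the board. Axes as the caddy.
- opening_left (a point): Centre of the caddy's left round opening (52 mm in diameter), at the top of its 6 mm guide plate; the floor, on which a can stands, is 51 mm below this point. It lies 46 mm in front of caddy_grip (-x), 50 mm to +y and 108 mm below it. Axes as the caddy.
- opening_right (a point): Centre of the caddy's right round opening (52 mm in diameter), at the top of its 6 mm guide plate; the floor, on which a can stands, is 51 mm below this point. It lies 46 mm in front of caddy_grip (-x), 50 mm to -y and 108 mm below it. Axes as the caddy.
- aerosol_a_mid (a point): Slim aerosol can with a fixed cap, upright on the bench, loose, 250 g, straight-sided, 41 mm in diameter, 154 mm high (the two cans are alike; either goes in either opening). The point is on its axis, 77 mm above its underside; z up.
- aerosol_b_mid (a point): Slim aerosol can with a fixed cap, upright on the bench, loose, 250 g, straight-sided, 41 mm in diameter, 154 mm high (the two cans are alike; either goes in either opening). The point is on its axis, 77 mm above its underside; z up.
- aerosol_a: The same can as aerosol_a_mid; origin at the centre of its underside.
- aerosol_b: The same can as aerosol_b_mid; origin at the centre of its underside.
- tape_roll: Roll of masking tape lying flat, 100 mm in diameter, 25 mm high; a bystander. Origin at the centre of its underside.
- wood_block: Plain wooden block, 45 x 90 x 40 mm; a bystander. Origin at the centre of its underside.
- bead_jar: Small lidded screw jar, 47 mm in diameter, 58 mm high; a bystander. Origin at the centre of its underside.
There are look-alikes about, which are no part of the job. Leave any yellow look-alike of the aerosol_b alone.

How it is judged:
By the outcome, as a careful person would: the job done as asked, in the order asked, and still so for the second after the job is handed in, with the robot touching nothing.
It also fails if it takes over 72 s, if anything falls off the work surface, if the arm or the gripper's body presses on something with over 40 N, if the wrist force passes 120 N, or if a joint passes its speed limit or range.

## Robot

A 6-joint arm with a two-finger parallel gripper is mounted at the origin on a cart in front of the work surface, level with it; the furniture and walls round the work are solid. World frame = base frame: x ahead of the robot, y to its left, z up, the work surface at z = 0. Lengths are in m, angles in rad, forces in N, time in s.
With the tool pointing down it reaches from about 0.3 to 0.875 m from the base axis. Payload 6.4 kg.
Tool frame: the origin (TCP) lies between the finger pads; the fingertips stand ctrl.tip_reach ahead of it and the grasp point (between the pads) lies 11 mm behind it (ctrl.tip_reach is the distance from the TCP to the fingertips, in m); z points along the fingers, x is the direction in which the jaws open and shut, and the axes are right-handed (so a half turn about z gives the same grasp; the last joint's range is limited). The gripper opens to 85 mm and grips with 20 to 120 N. Pads are 22 mm wide; open, the fingers measure 114 mm over their backs; the gripper's body (76 mm by 85 mm) begins 54 mm behind the grasp point. The pads swing forward as they close: fully open they stand 13 mm farther back than shut.
Start: joints at [1.022, 0.181, 1.607, -0, 1.354, -0.206], TCP at [0.193, 0.542, 0.239] pointing down, gripper open.
Joint ranges: [-2.99, 2.99], [-0.89, 2.07], [0.3, 2.58], [-1.14, 4.28], [0, 2.63], [-3.12, 3.12]. Speed limits (rad/s): [2.57, 2.57, 3.01, 3.14, 3.14, 3.14].

## Interface

Orientations are given as a unit quaternion [w, x, y, z].
In Python, from bench import telemetry, viewer, ticket, nets, ctrl gives the robot as it stands.
- The arm moves only by the tool step_arm, never from a script. Its argument "plan" is a list of rows, each a list of 2 entries, a list of its own where there are three numbers: the shift along the tool's x, y, z in m, then the turn, a rotation vector about the tool's x, y, z in degrees. A call has 1 to 5 rows; each row is the pose to reach, as a shift and turn from the pose commanded when the call began, along the tool's axes at that moment; what a row does not reach only later rows make up. A row lasts 1/10 s, in which the tool goes at most 50 mm and 8.59 degrees, less where a joint would pass 70% of its speed; a pose out of reach is approached as far as the arm can. A call with a gripper value outside its range is refused whole. "fingers" is the opening in per cent of the stroke, from 0 (shut) to 100 (fully open), set as the call begins (left out, the last holds). The fingers move at their own pace and stop on an object; the grip force is fixed at half the most. Time passes only in rows, so rows that repeat a pose let the fingers close. It gives the time, the measured TCP pose, the force and the opening at its end, in the units of the state.
- telemetry.get_obs(): the state, without advancing time (a new reading comes with each control period).
- viewer.camera(name): name is "scene" or "top" or "wrist"; returns the picture (384x512x3 uint8, red, green, blue); there is no depth.
- viewer.get_calibration(name): a dict with "K" (3x3 intrinsics, pixels), "origin" and "orientation" of the camera in the world. Camera axes: x right, y up, looking along -z (the intrinsics and any distortion apply to the point x, -y, -z); pixel columns grow to the right and rows downward; lengths in m; the calibration is good to about 2 mm. A picture is of the moment at which its call begins: read the wrist's pose just before it. get_calibration takes no time and is no camera call; for the wrist camera it gives the pose at the moment of the call.
- ticket.hand_in(): hands the job in, once; it reports no verdict.
Trained networks look in the newest picture that a camera, given by its name, has taken for a name from the list of things; names that differ only in an ending like _2 or _b are one class to them, and where a whole thing is asked for, a point or a joint stands for the part that bears it (a point fixed in the world has none). Each returns a list of dicts, best first, with "score" (0 to 1); they miss things now and then, are a little off and sometimes report something else, mostly with a low value. They report only what shows in the picture. A call takes as long as a camera call. They do not tell look-alikes from the thing itself.
- nets.boxes_of(thing, camera): "extent" ([left, top, right, bottom] in pixels, round what is visible of it).
The state is a dict: "time_s": time; "q": joint angles; "dq": joint speeds; "joint_efforts": joint torques, N m; "eef_pos": TCP position; "eef_rot": TCP orientation; "wrist_force": force on the tool from outside, world axes, zero at the start; "torque": the same for the moment, N m; "opening": opening from 0.0 (shut) to 1.0 (fully open).
Only numpy, scipy, OpenCV 4.12 (cv2) and the standard library are available. Lean on these libraries where they do the work, as an engineer would, in place of code of your own. Each camera call takes 0.05 s, during which the arm holds its last target.

## Working session

There is one attempt and no reset: what is moved stays moved. The work goes in short steps, Python scripts to look and compute and a tool call to move; the robot and the scene stay as the last step left them, time stands still between calls to the robot, and variables do not carry over. Pictures are saved under pics/ and viewed, and the job is handed in when it is done.

Besides the shell and the picture viewer there is one more tool, called as name(argument=value, ...) on one line, values as JSON. step_arm: Moves the arm, as the interface text tells. Its arguments: {"type":"object","properties":{"plan":{"type":"array"},"fingers":{"type":"number"}},"required":["plan"]}

```bash
ls; mkdir -p pics; python3 - <<'E'
from bench import telemetry, viewer, ticket, nets, ctrl
import cv2
print(telemetry.get_obs(), ctrl.tip_reach)
for n in ["scene","top","wrist"]:
    im=viewer.camera(n); cv2.imwrite(f"pics/{n}0.png",im[:,:,::-1])
    c=viewer.get_calibration(n); print(n,c)
E
```

```text
pics
{'time_s': 0.0, 'q': array([ 1.02167058e+00,  1.81537486e-01,  1.60798319e+00,  1.95208080e-05,
        1.35380293e+00, -2.06329282e-01]), 'dq': array([-0.00074386, -0.00091552, -0.00134139, -0.00074489,  0.0002747 ,
       -0.00078481]), 'joint_efforts': array([-6.37321336e-04, -4.44880700e+01, -3.51329005e+01, -3.86160909e-04,
        9.25687433e-03,  4.42000655e-06]), 'eef_pos': array([0.19298344, 0.54108948, 0.23839813]), 'eef_rot': array([ 3.34388416e-04,  8.17350946e-01,  5.76139464e-01, -7.98326129e-04]), 'wrist_force': array([-0.1608582 , -0.36695444,  0.03349878]), 'torque': array([ 0.01675139, -0.02111072,  0.01657587]), 'opening': 0.9985755970555} 0.008
scene {'K': array([[402.7574499 ,   0.        , 256.79985603],
       [  0.        , 402.7574499 , 199.84219656],
       [  0.        ,   0.        ,   1.        ]]), 'origin': array([0.27190634, 0.66195617, 1.01520768]), 'orientation': array([-0.18788317, -0.07617521,  0.32772575,  0.92276383])}
top {'K': array([[482.44083401,   0.        , 262.64341161],
       [  0.        , 482.44083401, 194.41450314],
       [  0.        ,   0.        ,   1.        ]]), 'origin': array([-0.15551415,  0.02030238,  1.76537922]), 'orientation': array([ 0.69909054,  0.14864995, -0.14825102, -0.68351828])}
wrist {'K': array([[269.85160957,   0.        , 255.81649608],
       [  0.        , 269.85160957, 185.34090814],
       [  0.        ,   0.        ,   1.        ]]), 'origin': array([0.12765159, 0.56502174, 0.37316509]), 'orientation': array([ 0.80928045, -0.11497644, -0.08061717,  0.57039149])}
```

View pics/scene0.png

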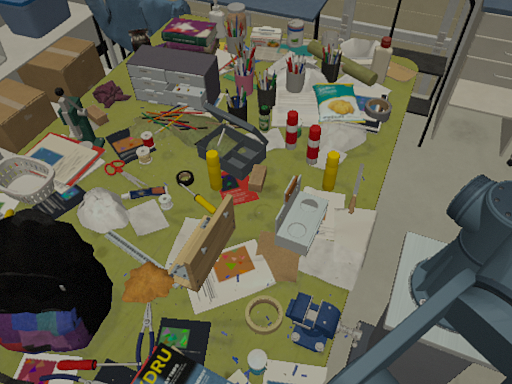

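View pics/top0.png

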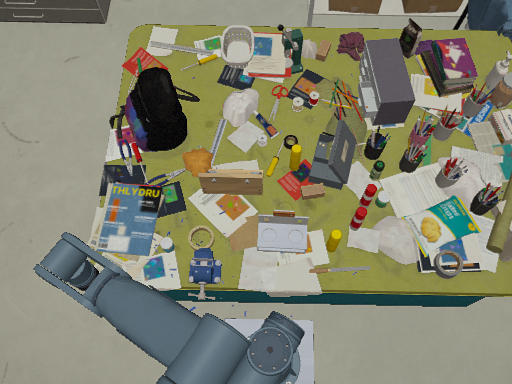

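View pics/wrist0.png

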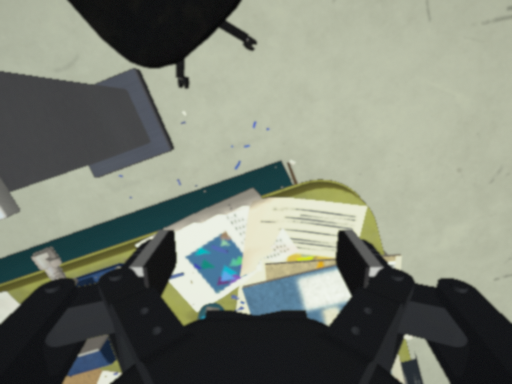

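```bash
cat > h.py <<'E'
import numpy as np, cv2
from scipy.spatial.transform import Rotation as R
def Rq(q): return R.from_quat([q[1],q[2],q[3],q[0]])
def proj(c,P):
    P=np.atleast_2d(P); p=Rq(c["orientation"]).inv().apply(P-np.array(c["origin"]))
    K=c["K"]; return np.c_[K[0,2]+K[0,0]*p[:,0]/-p[:,2],K[1,2]+K[1,1]*(-p[:,1])/-p[:,2]]
def ray(c,uv):
    uv=np.atleast_2d(uv).astype(float);K=c["K"]
    d=np.c_[(uv[:,0]-K[0,2])/K[0,0],-(uv[:,1]-K[1,2])/K[1,1],-np.ones(len(uv))]
    return Rq(c["orientation"]).apply(d)
def onz(c,uv,z):
    d=ray(c,uv);o=np.array(c["origin"]);return o+d*((z-o[2])/d[:,2])[:,None]
def tri(cs,uvs):
    A=np.zeros((3,3));b=np.zeros(3)
    for c,uv in zip(cs,uvs):
        d=ray(c,uv)[0];d/=np.linalg.norm(d);M=np.eye(3)-np.outer(d,d);A+=M;b+=M@np.array(c["origin"])
    return np.linalg.solve(A,b)
def crop(im,x0,y0,x1,y1,s,fn):
    cv2.imwrite(fn,cv2.resize(im[y0:y1,x0:x1,::-1],None,fx=s,fy=s,interpolation=cv2.INTER_CUBIC))
E
python3 - <<'E'
from h import *
from bench import nets
a=cv2.imread("pics/scene0.png")[:,:,::-1];b=cv2.imread("pics/top0.png")[:,:,::-1]
crop(a,160,100,360,250,4,"pics/sc1.png");crop(b,180,130,390,270,3.8,"pics/tc1.png")
for cam in ["scene","top"]:
  for t in ["stud_board","caddy_grip","aerosol_a","tape_roll","wood_block","bead_jar","stud_left","keyhole_left","opening_left"]:
    try: print(cam,t,[(np.round(d["extent"],1).tolist(),round(d["score"],2)) for d in nets.boxes_of(t,cam)[:5]])
    except Exception as e: print(t,e)
E
```

```text
scene stud_board [([164.9, 192.5, 233.9, 294.1], 0.6)]
scene caddy_grip [([270.5, 176.3, 327.3, 257.7], 0.6)]
scene aerosol_a [([287.0, 109.6, 297.5, 150.8], 0.71), ([320.1, 151.2, 341.5, 192.0], 0.71), ([206.0, 149.7, 221.0, 191.0], 0.69), ([305.9, 124.0, 321.2, 164.4], 0.59)]
scene tape_roll [([245.5, 297.0, 284.0, 334.4], 0.9)]
scene wood_block [([245.0, 164.5, 269.3, 191.6], 0.73)]
scene bead_jar [([249.2, 347.9, 268.2, 376.2], 0.86), ([284.6, 109.1, 297.4, 148.5], 0.72)]
scene stud_left [([163.7, 193.2, 239.0, 291.8], 0.89), ([245.6, 165.4, 269.1, 191.6], 0.54)]
scene keyhole_left [([277.7, 174.9, 327.7, 256.0], 0.94)]
scene opening_left [([275.6, 173.3, 326.6, 254.1], 0.81)]
top stud_board [([197.7, 167.2, 260.5, 193.7], 0.67)]
top caddy_grip [([254.9, 208.9, 308.2, 255.9], 0.82), ([195.9, 169.2, 263.0, 192.7], 0.48)]
top aerosol_a [([288.6, 146.8, 300.7, 171.2], 0.79), ([358.0, 182.5, 375.1, 208.0], 0.64), ([350.2, 209.7, 365.4, 231.4], 0.51), ([326.3, 229.0, 342.6, 250.4], 0.48)]
top tape_roll [([188.1, 226.2, 213.7, 250.4], 0.84), ([352.2, 209.9, 371.3, 231.8], 0.26)]
top wood_block [([300.1, 179.5, 325.9, 204.1], 0.85)]
top bead_jar [([159.4, 235.1, 173.8, 252.3], 0.44)]
top stud_left [([197.8, 167.4, 264.6, 196.6], 0.57)]
top keyhole_left [([195.3, 167.9, 262.1, 195.3], 0.2)]
top opening_left [([256.1, 210.0, 308.5, 252.7], 0.64)]
```

```bash
python3 -c "
from bench import telemetry;print(telemetry.get_obs()['time_s'])"
```

```text
1.05
```

View pics/sc1.png

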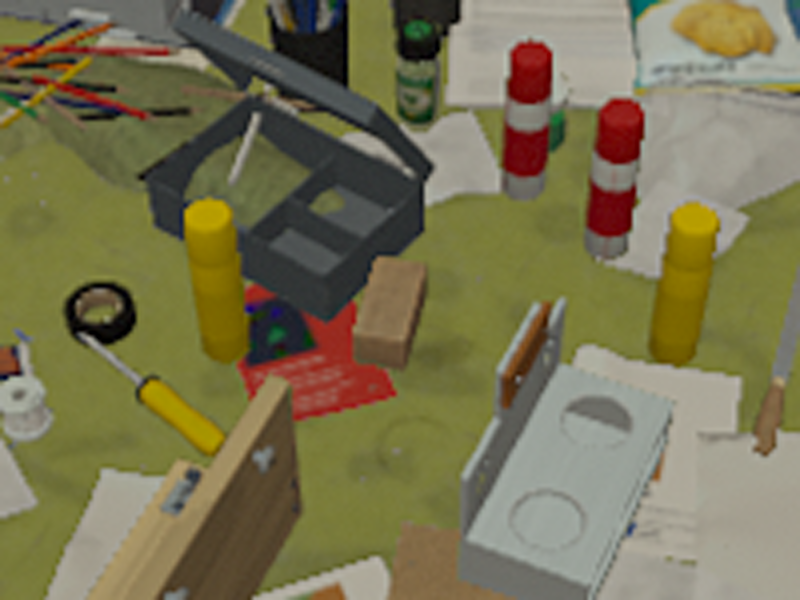

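View pics/tc1.png

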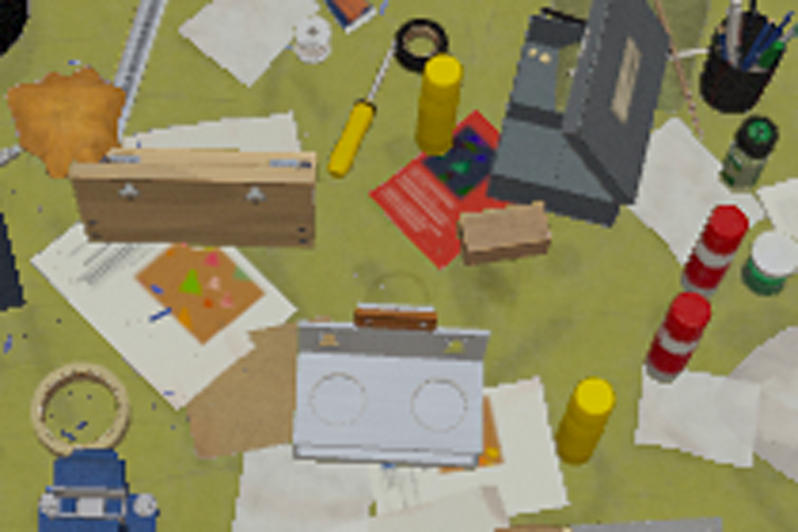

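```bash
python3 - <<'E'
from h import *
from bench import viewer
T=viewer.get_calibration("top");S=viewer.get_calibration("scene")
t=lambda u,v:[(u+.5)/3.8-.5+180,(v+.5)/3.8-.5+130]
s=lambda u,v:[(u+.5)/4-.5+160,(v+.5)/4-.5+100]
pr={"openL":((337,399),(548,519)),"openR":((439,404),(597,421)),
"studR":((255,196),(263,460)),"studL":((129,192),(176,598)),"canFar_top":((730,218),(532,52)),"canNear_top":((692,306),(621,111))}
for k,(a,b) in pr.items():
    P=tri([T,S],[t(*a),s(*b)]);print(k,P.round(4),(proj(T,P)-t(*a)).round(2),(proj(S,P)-s(*b)).round(2))
print("open onz .056", onz(T,[t(337,399),t(439,404)],.056).round(4))
print("open onz .056 S", onz(S,[s(548,519),s(597,421)],.056).round(4))
print("stud onz .14", onz(T,[t(129,192),t(255,196)],.14).round(4))
print("stud S", onz(S,[s(176,598),s(263,460)],.14).round(4))
print("cantop .154",onz(T,[t(730,218),t(692,306)],.154).round(4),onz(S,[s(532,52),s(621,111)],.154).round(4))
print("yellow near", onz(T,[t(594,393)],.154).round(4))
print("wood", onz(T,[t(504,230)],.04).round(4))
print("board top edge front corners", onz(T,[t(73,181),t(315,181)],.157).round(4))
E
```

```text
openL [0.4486 0.0053 0.057 ] [[-0.03  0.1 ]] [[-0.1  -0.09]]
openR [ 0.4456 -0.0951  0.0564] [[-0.05  0.19]] [[-0.19 -0.16]]
studR [0.6294 0.0902 0.139 ] [[-0.    0.02]] [[-0.02 -0.01]]
studL [0.6293 0.2139 0.1435] [[ 0.02 -0.15]] [[0.17 0.13]]
canFar_top [ 0.6062 -0.3718  0.1556] [[-0.07  0.59]] [[-0.51 -0.4 ]]
canNear_top [ 0.5138 -0.3293  0.1547] [[-0.07  0.47]] [[-0.41 -0.33]]
open onz .056 [[ 0.4494  0.0052  0.056 ]
 [ 0.4465 -0.0953  0.056 ]]
open onz .056 S [[ 0.4484  0.0048  0.056 ]
 [ 0.4449 -0.0951  0.056 ]]
stud onz .14 [[0.6304 0.2144 0.14  ]
 [0.6289 0.0902 0.14  ]]
stud S [[0.6313 0.212  0.14  ]
 [0.6289 0.0909 0.14  ]]
cantop .154 [[ 0.6094 -0.3726  0.154 ]
 [ 0.5159 -0.3299  0.154 ]] [[ 0.6045 -0.3724  0.154 ]
 [ 0.5123 -0.3291  0.154 ]]
yellow near [[ 0.4261 -0.2331  0.154 ]]
wood [[ 0.6442 -0.1649  0.04  ]]
board top edge front corners [[0.6328 0.2678 0.157 ]
 [0.6384 0.0314 0.157 ]]
```

```bash
cat >> h.py <<'E'
def pose():
    from bench import telemetry
    o=telemetry.get_obs();return o,np.array(o["eef_pos"]),Rq(o["eef_rot"])
def tgtR(h):  # heading deg of tool x, tool down
    a=np.radians(h);x=np.array([np.cos(a),np.sin(a),0]);z=np.array([0,0,-1.]);return R.from_matrix(np.c_[x,np.cross(z,x),z])
def go(p,h):
    o,P,Q=pose();d=Q.inv().apply(np.array(p)-P);r=(Q.inv()*tgtR(h)).as_rotvec(degrees=True)
    x=Q.apply([1,0,0]);print("t",round(o["time_s"],2),"P",P.round(4),"head",np.degrees(np.arctan2(x[1],x[0])).round(2),"tilt",np.degrees(np.arccos(-Q.apply([0,0,1])[2])).round(2),"op",round(o["opening"],3),"F",np.round(o["wrist_force"],1))
    print("shift",d.round(4).tolist(),"turn",r.round(2).tolist(), "rows",max(np.linalg.norm(d)/.05,np.linalg.norm(r)/8.59).round(1))
E
python3 -c "
from h import *
go([.493,-.046,.30],-1.5)"
```

```text
t 1.05 P [0.1932 0.5416 0.2393] head 70.36 tilt 0.0 op 0.999 F [ 0.4  0.  -0. ]
shift [-0.4526, 0.4798, -0.0607] turn [-0.0, -0.0, 71.86] rows 13.2
```

step_arm(plan=[[[-0.035,0.036,-0.03],[0,0,8]],[[-0.07,0.073,-0.06],[0,0,16]],[[-0.105,0.11,-0.06],[0,0,24]],[[-0.14,0.146,-0.06],[0,0,32]],[[-0.175,0.183,-0.06],[0,0,40]]])

```text
time_s: 1.55
eef_pos: [0.2994, 0.3296, 0.2999]
eef_rot: [-0.0, 0.966, 0.26, 0.001]
wrist_force: [1.4, -0.9, -0.2]
opening: 1.0
```

```bash
python3 -c "
from h import *
go([.493,-.046,.30],-1.5)"
```

```text
t 1.55 P [0.2994 0.3296 0.2999] head 30.08 tilt 0.11 op 1.0 F [ 1.4 -0.9 -0.2]
shift [-0.0207, 0.4221, -0.0001] turn [-0.03, -0.11, 31.58] rows 8.5
```

Tracking is good. Continue.

step_arm(plan=[[[-0.002,0.048,0],[0,0,6.5]],[[-0.005,0.096,0],[0,0,13]],[[-0.007,0.144,0],[0,0,19.5]],[[-0.009,0.192,0],[0,0,26]],[[-0.012,0.24,0],[0,0,31.6]]])

```text
time_s: 2.05
eef_pos: [0.4104, 0.116, 0.2996]
eef_rot: [-0.0, 1.0, -0.013, 0.001]
wrist_force: [0.6, 0.2, 0.2]
opening: 1.003
```

```bash
python3 -c "
from h import *
go([.493,-.046,.30],-1.5)"
```

```text
t 2.05 P [0.4104 0.116  0.2996] head -1.5 tilt 0.08 op 1.003 F [0.6 0.2 0.2]
shift [0.0869, 0.1598, -0.0003] turn [-0.01, -0.08, -0.0] rows 3.6
```

step_arm(plan=[[[0.022,0.04,0],[0,0,0]],[[0.044,0.08,0],[0,0,0]],[[0.065,0.12,0],[0,0,0]],[[0.087,0.16,0],[0,0,0]],[[0.087,0.16,0],[0,0,0]]])

```text
time_s: 2.55
eef_pos: [0.4949, -0.0485, 0.2989]
eef_rot: [0.001, 1.0, -0.013, 0.0]
wrist_force: [0.2, 1.0, -0.8]
opening: 1.003
```

```bash
python3 - <<'E'
from h import *
from bench import viewer
import pickle
go([.493,-.046,.155],-1.5)
c=viewer.get_calibration("wrist");im=viewer.camera("wrist");pickle.dump((c,im),open("w1.pkl","wb"))
crop(im,0,0,512,384,1.5,"pics/w1.png")
print(c)
E
```

```text
t 2.55 P [ 0.4949 -0.0485  0.2989] head -1.54 tilt 0.09 op 1.003 F [ 0.2  1.  -0.8]
shift [-0.002, -0.0027, 0.1439] turn [0.09, -0.02, -0.04] rows 2.9
{'K': array([[269.85160957,   0.        , 255.81649608],
       [  0.        , 269.85160957, 185.34090814],
       [  0.        ,   0.        ,   1.        ]]), 'origin': array([0.49762339, 0.02210985, 0.43335351]), 'orientation': array([ 0.98994464, -0.14080211,  0.00132607, -0.01351351])}
```

View pics/w1.png

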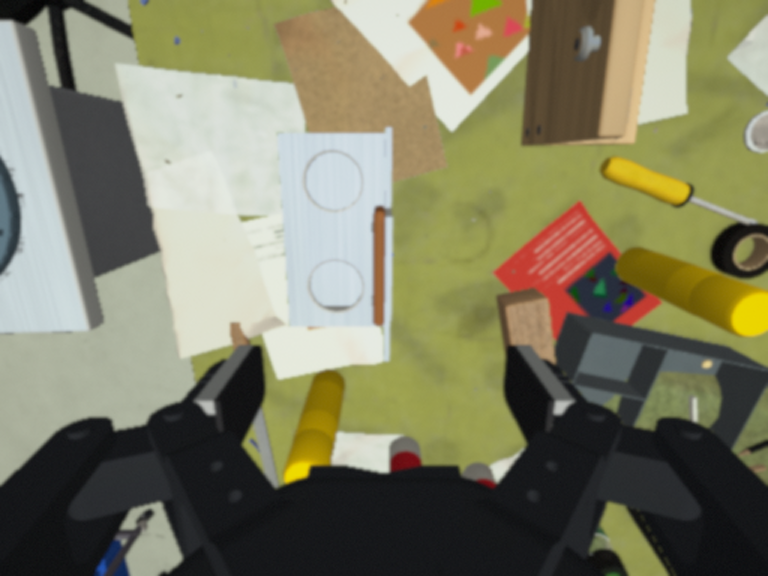

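```bash
python3 - <<'E'
from h import *
import pickle
c,im=pickle.load(open("w1.pkl","rb"))
crop(im,180,80,275,245,4.5,"pics/w1a.png")
crop(im,340,0,450,110,5,"pics/w1b.png")
E
```

```text
(no output)
```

View pics/w1a.png

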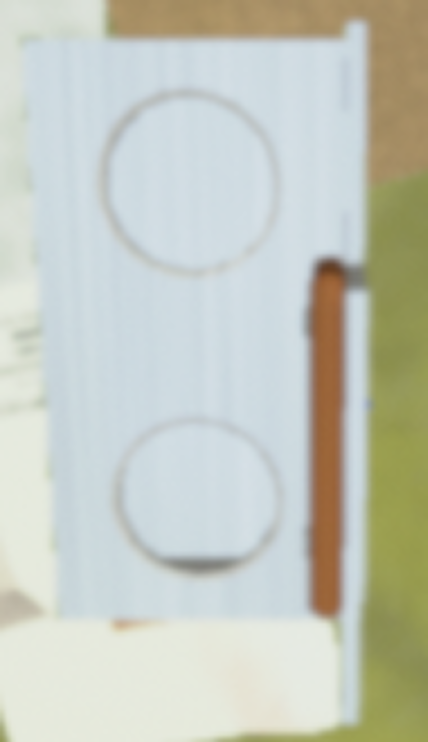

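View pics/w1b.png

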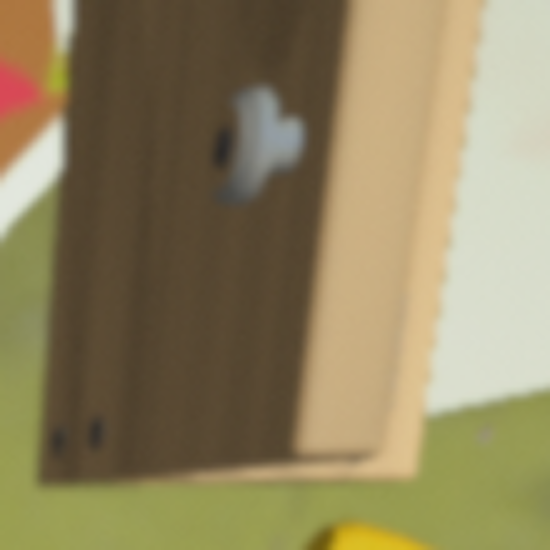

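```bash
python3 - <<'E'
from h import *
import pickle
c,im=pickle.load(open("w1.pkl","rb"))
f=lambda u,v:[(u+.5)/4.5-.5+180,(v+.5)/4.5-.5+80]
g=lambda u,v:[(u+.5)/5-.5+340,(v+.5)/5-.5]
print("openings",onz(c,[f(190,182),f(198,496)],.056).round(4))
print("batten front L,R; joint L,R; back L,R",onz(c,[f(316,280),f(312,600),f(344,280),f(341,600),f(369,290),f(361,590)],.182).round(4))
print("batten ends",onz(c,[f(328,262),f(326,614)],.182).round(4))
print("board front top edge", onz(c,[g(350,0),g(294,455)],.157).round(4))
print("board bottom corner front", onz(c,[g(40,485)],.0).round(4))
print("stud head R", onz(c,[g(252,145)],.14).round(4))
E
```

```text
openings [[ 0.4514  0.0063  0.056 ]
 [ 0.4478 -0.093   0.056 ]]
batten front L,R; joint L,R; back L,R [[ 0.4915 -0.0087  0.182 ]
 [ 0.4883 -0.0794  0.182 ]
 [ 0.4973 -0.0089  0.182 ]
 [ 0.4947 -0.0796  0.182 ]
 [ 0.5024 -0.0111  0.182 ]
 [ 0.4992 -0.0773  0.182 ]]
batten ends [[ 0.4941 -0.0051  0.182 ]
 [ 0.4913 -0.0828  0.182 ]]
board front top edge [[0.6371 0.1101 0.157 ]
 [0.6364 0.0336 0.157 ]]
board bottom corner front [[0.6387 0.0335 0.    ]]
stud head R [[0.6299 0.0915 0.14  ]]
```

```bash
python3 -c "
from h import *
go([.4955,-.0445,.155],-2.3)"
```

```text
t 2.6 P [ 0.4938 -0.0462  0.2988] head -1.47 tilt 0.04 op 1.002 F [ 0.2 -1.  -1. ]
shift [0.0018, -0.0017, 0.1438] turn [-0.0, 0.04, 0.83] rows 2.9
```

step_arm(plan=[[[0.002,-0.002,0.04],[0,0,0.8]],[[0.002,-0.002,0.08],[0,0,0.8]],[[0.002,-0.002,0.115],[0,0,0.8]],[[0.002,-0.002,0.135],[0,0,0.8]],[[0.002,-0.002,0.144],[0,0,0.8]]])

```text
time_s: 3.1
eef_pos: [0.4934, -0.0403, 0.153]
eef_rot: [-0.001, 1.0, -0.017, -0.002]
wrist_force: [-0.6, -0.5, -0.4]
opening: 0.999
```

```bash
python3 - <<'E'
from h import *
from bench import viewer
go([.4955,-.0445,.155],-2.3)
im=viewer.camera("wrist")
crop(im,0,0,512,384,1.5,"pics/w2.png")
E
```

```text
t 3.1 P [ 0.4934 -0.0403  0.153 ] head -1.97 tilt 0.24 op 0.999 F [-0.6 -0.5 -0.4]
shift [0.0022, 0.0042, -0.002] turn [-0.08, 0.22, 0.33] rows 0.1
```

View pics/w2.png

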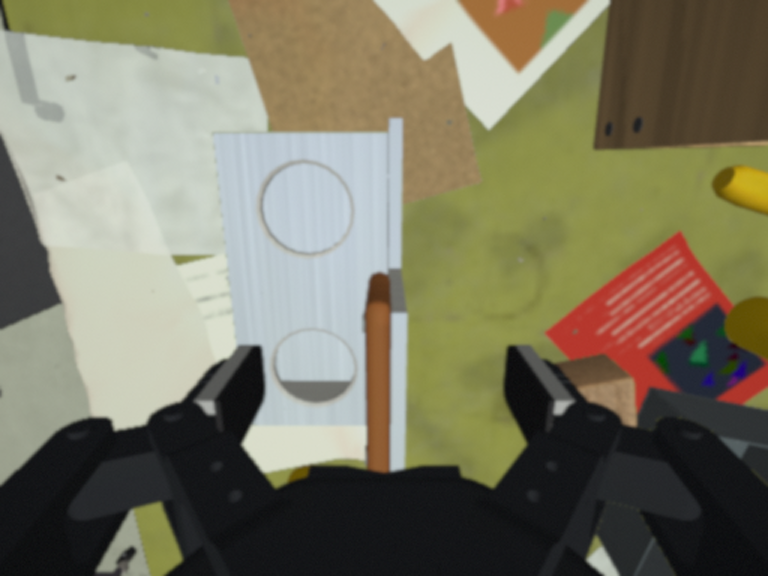

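step_arm(fingers=0, plan=[[[0.001,0.001,-0.002],[0,0,0.3]],[[0.001,0.001,-0.002],[0,0,0.3]],[[0.001,0.001,-0.002],[0,0,0.3]],[[0.001,0.001,-0.002],[0,0,0.3]],[[0.001,0.001,-0.002],[0,0,0.3]]])

```text
time_s: 3.65
eef_pos: [0.4965, -0.0431, 0.1577]
eef_rot: [0.0, 1.0, -0.02, 0.0]
wrist_force: [-0.5, -0.1, 4.4]
opening: 0.144
```

step_arm(plan=[[[0,0,0],[0,0,0]],[[0,0,0],[0,0,0]],[[0,0,0],[0,0,0]]])

```text
time_s: 3.95
eef_pos: [0.4969, -0.0432, 0.1578]
eef_rot: [0.0, 1.0, -0.02, 0.001]
wrist_force: [-0.5, 0.2, 5.9]
opening: 0.136
```

```bash
python3 - <<'E'
from h import *
go([.4955,-.0445,.155],-2.3)
E
```

```text
t 3.95 P [ 0.4969 -0.0432  0.1578] head -2.35 tilt 0.08 op 0.136 F [-0.5  0.2  5.9]
shift [-0.0013, 0.0014, 0.0028] turn [0.02, -0.08, -0.05] rows 0.1
```

```bash
python3 - <<'E'
from h import *
go([.4969,-.0432,.235],-2.3)
go([.555,.152,.235],0)
E
```

```text
t 3.95 P [ 0.4969 -0.0432  0.1578] head -2.35 tilt 0.08 op 0.136 F [-0.5  0.2  5.9]
shift [0.0002, 0.0, -0.0772] turn [0.02, -0.08, -0.05] rows 1.5
t 3.95 P [ 0.4969 -0.0432  0.1578] head -2.35 tilt 0.08 op 0.136 F [-0.5  0.2  5.9]
shift [0.0502, -0.1974, -0.0772] turn [0.02, -0.08, -2.35] rows 4.4
```

step_arm(plan=[[[0,0,-0.015],[0,0,0]],[[0,0,-0.035],[0,0,0]],[[0,0,-0.055],[0,0,0]],[[0,0,-0.072],[0,0,0]],[[0,0,-0.078],[0,0,0]]])

```text
time_s: 4.45
eef_pos: [0.4966, -0.0432, 0.236]
eef_rot: [0.0, 1.0, -0.02, 0.001]
wrist_force: [0.1, -0.7, -3.0]
opening: 0.131
```

```bash
python3 - <<'E'
from h import *
go([.555,.152,.235],0)
E
```

```text
t 4.45 P [ 0.4966 -0.0432  0.236 ] head -2.34 tilt 0.06 op 0.131 F [ 0.1 -0.7 -3. ]
shift [0.0504, -0.1974, 0.0009] turn [0.02, -0.06, -2.34] rows 4.1
```

step_arm(plan=[[[0.006,-0.02,0],[0,0,-0.3]],[[0.014,-0.055,0],[0,0,-0.8]],[[0.024,-0.095,0],[0,0,-1.3]],[[0.034,-0.135,0],[0,0,-1.8]],[[0.043,-0.17,0],[0,0,-2.3]]])

```text
time_s: 4.95
eef_pos: [0.5456, 0.1269, 0.2335]
eef_rot: [-0.0, 1.0, -0.0, -0.001]
wrist_force: [0.7, -0.1, -1.8]
opening: 0.129
```

step_arm(plan=[[[0.004,-0.017,0],[0,0,0]],[[0.007,-0.025,0],[0,0,0]],[[0.007,-0.025,0],[0,0,0]],[[0.007,-0.025,0],[0,0,0]],[[0.007,-0.025,0],[0,0,0]]])

```text
time_s: 5.45
eef_pos: [0.553, 0.1489, 0.2348]
eef_rot: [0.0, 1.0, -0.001, -0.0]
wrist_force: [-0.5, -1.4, -3.5]
opening: 0.133
```

```bash
python3 - <<'E'
from h import *
from bench import viewer
import pickle
go([.555,.152,.235],0)
S={}
for n in ["wrist","scene","top"]:
    c=viewer.get_calibration(n);S[n]=(c,viewer.camera(n))
    crop(S[n][1],0,0,512,384,1.5,f"pics/{n}3.png")
pickle.dump(S,open("s3.pkl","wb"))
E
```

```text
t 5.45 P [0.553  0.1489 0.2348] head -0.12 tilt 0.04 op 0.133 F [-0.5 -1.4 -3.5]
shift [0.002, -0.0031, -0.0002] turn [0.02, 0.04, -0.12] rows 0.1
```

View pics/wrist3.png

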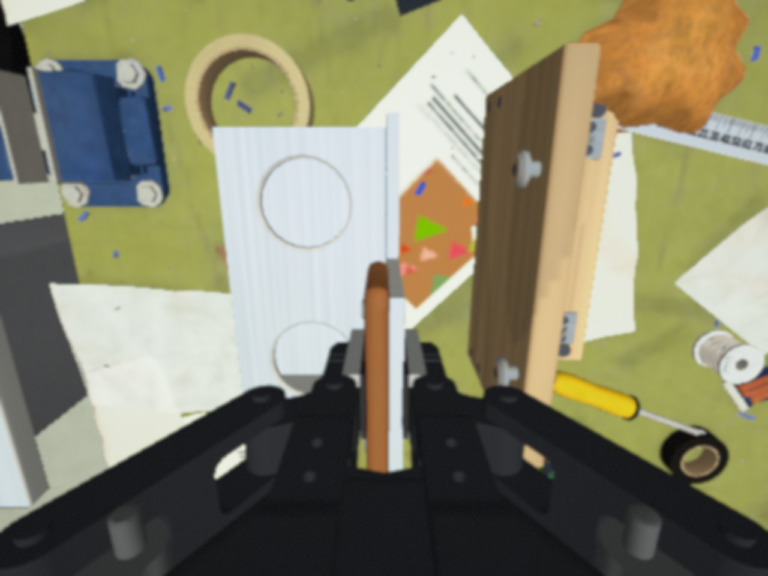

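View pics/scene3.png

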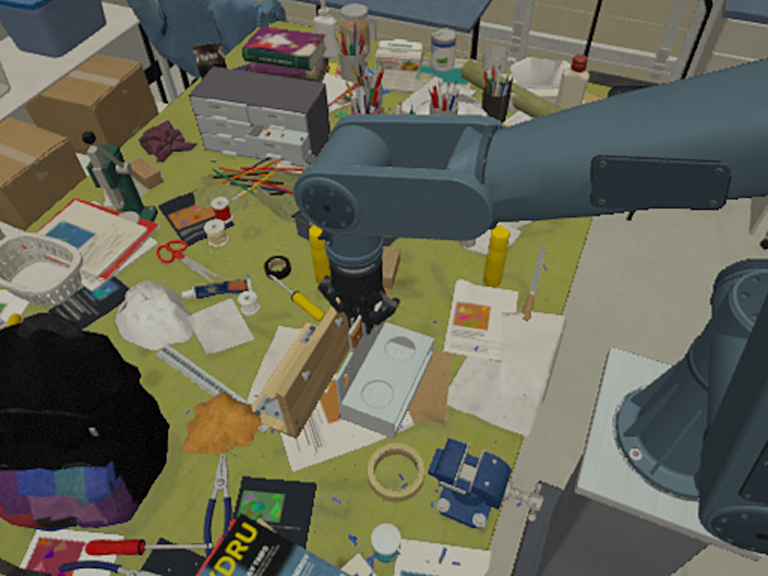

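View pics/top3.png

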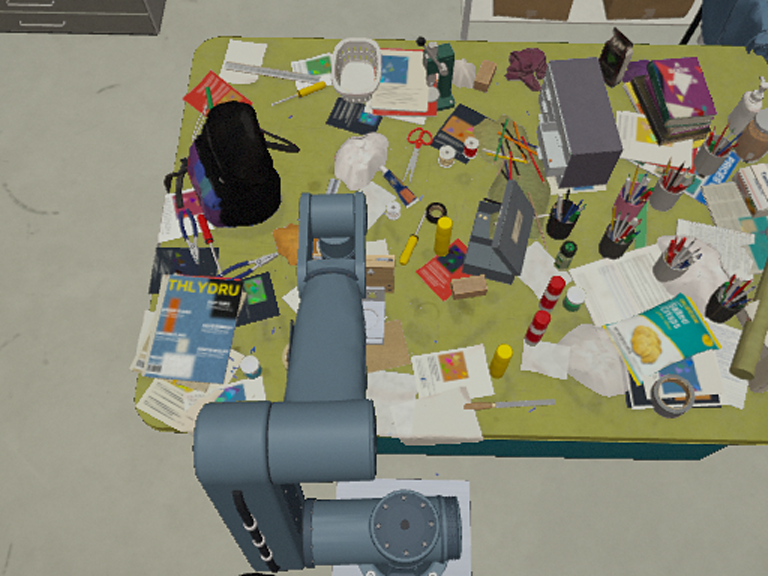

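```bash
python3 - <<'E'
from h import *
import pickle
S=pickle.load(open("s3.pkl","rb"));c,im=S["wrist"]
crop(im,300,20,420,170,5,"pics/w3b.png")
crop(im,310,140,420,280,5,"pics/w3c.png")
crop(im,135,70,285,320,3.2,"pics/w3d.png")
crop(im,310,220,400,280,8,"pics/w3e.png")
E
```

```text
(no output)
```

View pics/w3b.png

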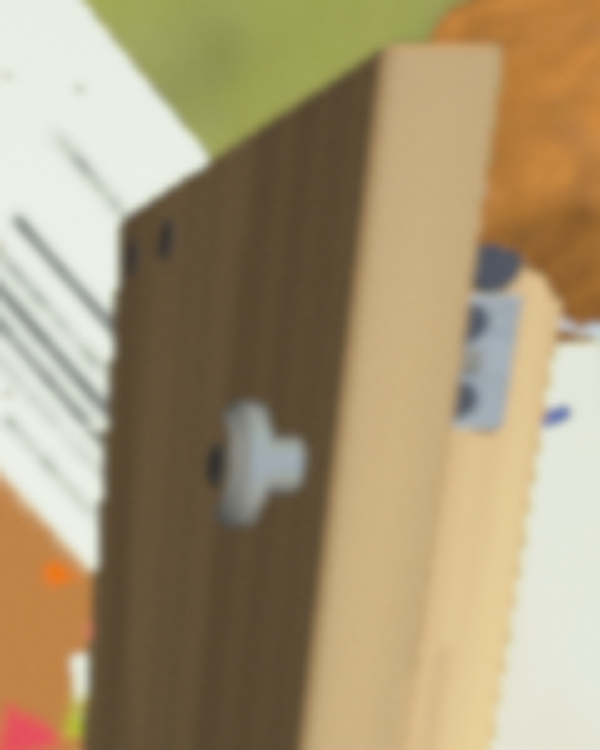

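View pics/w3d.png

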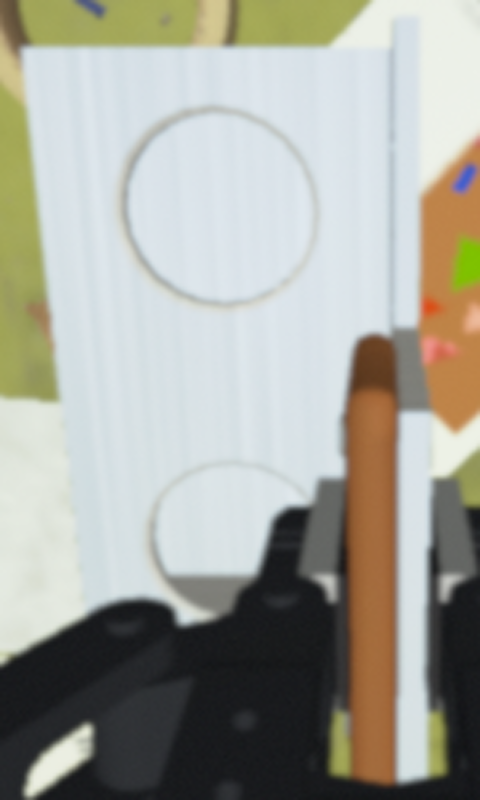

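View pics/w3e.png

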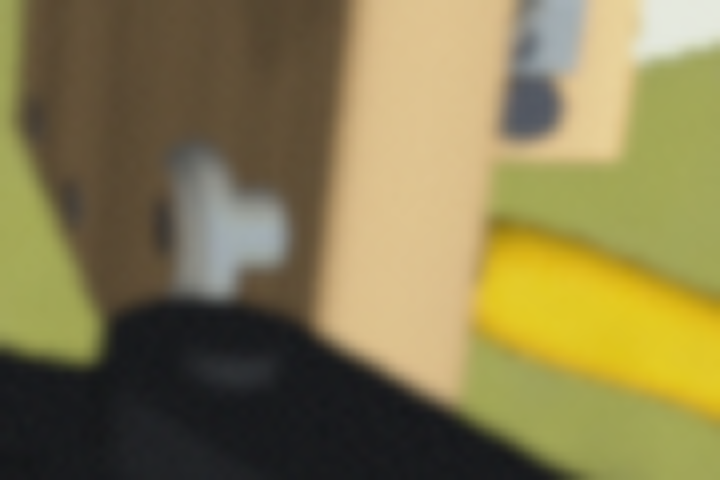

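```bash
cat > fit3.py <<'E'
from h import *
import pickle
from scipy.optimize import least_squares
S=pickle.load(open("s3.pkl","rb"));c,im=S["wrist"]
b=lambda u,v:np.array([(u+.5)/5-.5+300,(v+.5)/5-.5+20])
e=lambda u,v:np.array([(u+.5)/8-.5+310,(v+.5)/8-.5+220])
d=lambda u,v:np.array([(u+.5)/3.2-.5+135,(v+.5)/3.2-.5+70])
pts=[((0,.12,.157),b(383,52)),((.018,.12,.157),b(503,45)),((0,.12,0),b(123,222)),
((0,.062,.14),b(299,465)),((-.0072,.062,.14),b(247,464)),((0,-.062,.14),e(283,232))]
def T(p,L,z=0): 
    return R.from_euler('z',p[2]).apply(L)+[p[0],p[1],z+(p[3] if len(p)>3 else 0)]
L=np.array([q[0] for q in pts]);U=np.array([q[1] for q in pts])
for p0 in ([.64,.152,0],[.64,.152,0,0]):
    r=least_squares(lambda p:(proj(c,T(p,L))-U).ravel(),p0)
    print("board",r.x[:2].round(4),np.degrees(r.x[2]).round(2),r.x[3:],r.fun.reshape(-1,2).round(2).tolist())
# caddy: grip frame
cp=[((-.046,.05,-.108),d(220,206)),((-.094,.09,-.108),d(22,47)),((0.001,.039,.018),d(397,410)),((.006,.039,.018),d(432,410)),((-.006,.039,.018),d(347,410)) ]
L2=np.array([q[0] for q in cp]);U2=np.array([q[1] for q in cp])
print("open onz",onz(c,[d(220,206),d(233,540)],.2348+.0062-.108).round(4))
print("batten R end", onz(c,[d(372,783),d(372,372)],.2348+.0062+.018).round(4))
for idx in ([0,2,3,4],):
    r=least_squares(lambda p:(proj(c,T(p,L2[idx]))-U2[idx]).ravel(),[.553,.15,0,.241])
    print("caddy",r.x.round(4),np.degrees(r.x[2]).round(2),r.fun.reshape(-1,2).round(2).tolist())
E
python3 fit3.py
```

```text
board [0.6385 0.1523] -0.02 [] [[-0.3, -1.41], [1.37, -0.07], [-1.57, -0.5], [-0.93, 0.99], [0.71, 1.21], [-0.01, 0.15]]
board [0.6392 0.1524] -0.07 [-0.00200008] [[-0.33, -0.89], [1.08, 0.48], [-1.3, -0.4], [-0.88, 0.72], [0.83, 0.93], [0.02, -1.06]]
open onz [[0.5088 0.1973 0.133 ]
 [0.5072 0.0978 0.133 ]]
batten R end [[0.5515 0.1212 0.259 ]
 [0.552  0.1872 0.259 ]]
caddy [ 0.5513  0.1436 -0.078   0.2424] -4.47 [[0.25, 0.54], [-0.03, 0.02], [0.72, 0.86], [-0.81, -1.15]]
```

```bash
cat >> fit3.py <<'E'
print("joint", onz(c,[d(396,410),d(397,775),d(347,410),d(350,700)],.2348+.0062+.018).round(4))
m=im[220:245+20,135:285]
crop(im,170,200,290,320,6,"pics/w3f.png")
E
python3 fit3.py | tail -4
```

```text
joint [[0.5552 0.1819 0.259 ]
 [0.5554 0.1226 0.259 ]
 [0.5486 0.1819 0.259 ]
 [0.5483 0.1362 0.259 ]]
```

View pics/w3f.png

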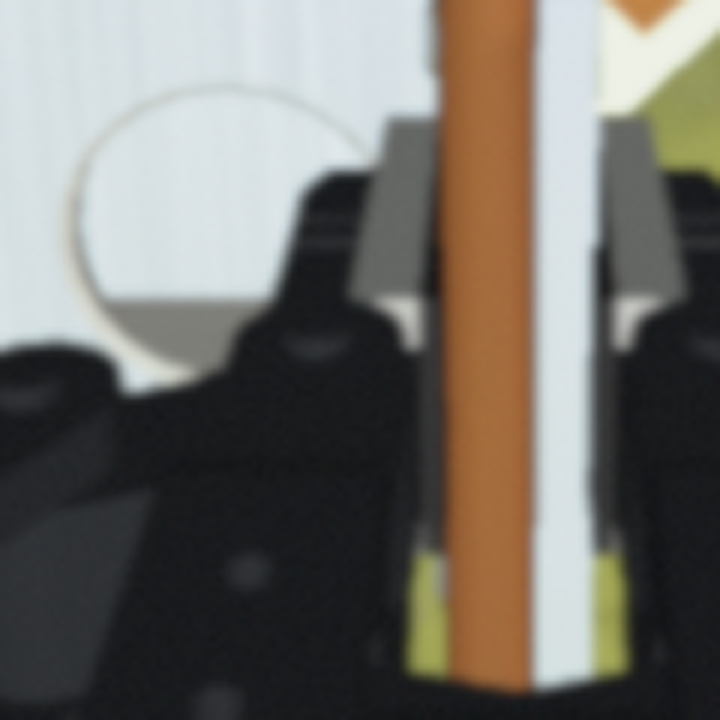

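```bash
python3 - <<'E'
from h import *
import pickle
S=pickle.load(open("s3.pkl","rb"));c,im=S["scene"]
crop(im,215,205,300,300,8,"pics/s3a.png")
for z in (.128,.133,.138):
  p=proj(c,[[.5084,.1978,z],[.5084,.0978,z],[.626,.2147,.14],[.626,.0907,.14]]);print(z,((p-[215,205]+.5)*8-.5).round(1).tolist())
E
```

```text
0.128 [[282.5, 470.0], [404.5, 228.3], [-76.7, 368.7], [94.3, 82.6]]
0.133 [[282.0, 461.8], [404.5, 219.7], [-76.7, 368.7], [94.3, 82.6]]
0.138 [[281.5, 453.6], [404.5, 211.1], [-76.7, 368.7], [94.3, 82.6]]
```

View pics/s3a.png

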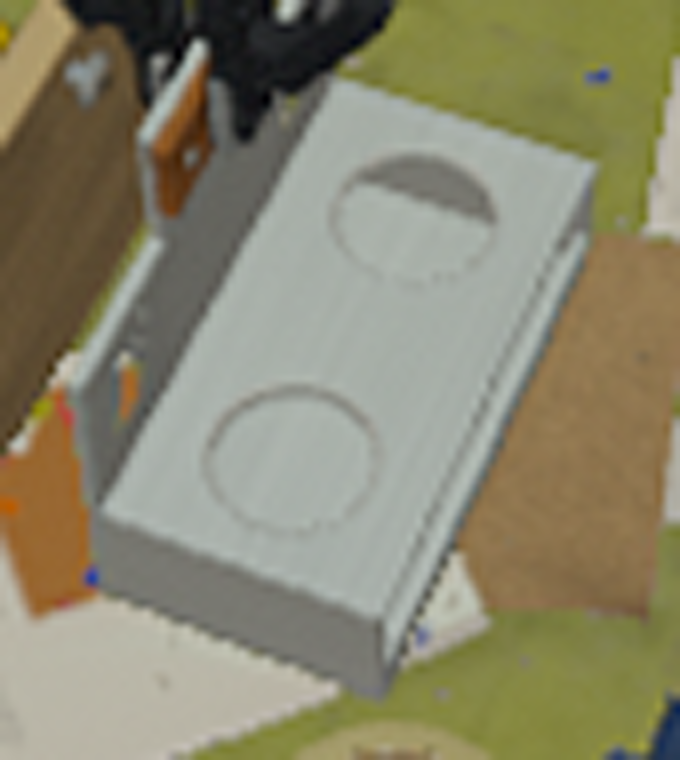

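```bash
python3 - <<'E'
from h import *
go([.598,.1538,.2208],0)
E
```

```text
t 5.6 P [0.5532 0.1491 0.2352] head -0.12 tilt 0.01 op 0.132 F [-0.  -0.8 -3.3]
shift [0.0448, -0.0047, 0.0144] turn [0.01, -0.0, -0.12] rows 0.9
```

step_arm(plan=[[[0.01,-0.003,0.008],[0,0,0]],[[0.022,-0.005,0.014],[0,0,0]],[[0.034,-0.005,0.014],[0,0,0]],[[0.045,-0.005,0.014],[0,0,0]],[[0.045,-0.005,0.014],[0,0,0]]])

```text
time_s: 6.1
eef_pos: [0.5995, 0.1544, 0.2214]
eef_rot: [0.0, 1.0, -0.001, 0.001]
wrist_force: [-0.2, -0.5, -3.3]
opening: 0.13
```

step_arm(plan=[[[0,0,0],[0,0,0]],[[0,0,0],[0,0,0]]])

```text
time_s: 6.3
eef_pos: [0.5977, 0.155, 0.2212]
eef_rot: [0.0, 1.0, -0.0, -0.0]
wrist_force: [0.1, 0.2, -3.7]
opening: 0.133
```

```bash
python3 - <<'E'
from h import *
from bench import viewer
import pickle
go([.598,.1538,.2208],0)
S={}
for n in ["wrist","scene"]:
    c=viewer.get_calibration(n);S[n]=(c,viewer.camera(n))
pickle.dump(S,open("s4.pkl","wb"))
crop(S["wrist"][1],135,20,375,300,2.6,"pics/w4.png")
crop(S["scene"][1],160,180,290,290,6,"pics/s4.png")
E
```

```text
t 6.3 P [0.5977 0.155  0.2212] head -0.04 tilt 0.03 op 0.133 F [ 0.1  0.2 -3.7]
shift [0.0003, 0.0012, 0.0004] turn [0.0, 0.03, -0.04] rows 0.0
```

View pics/w4.png

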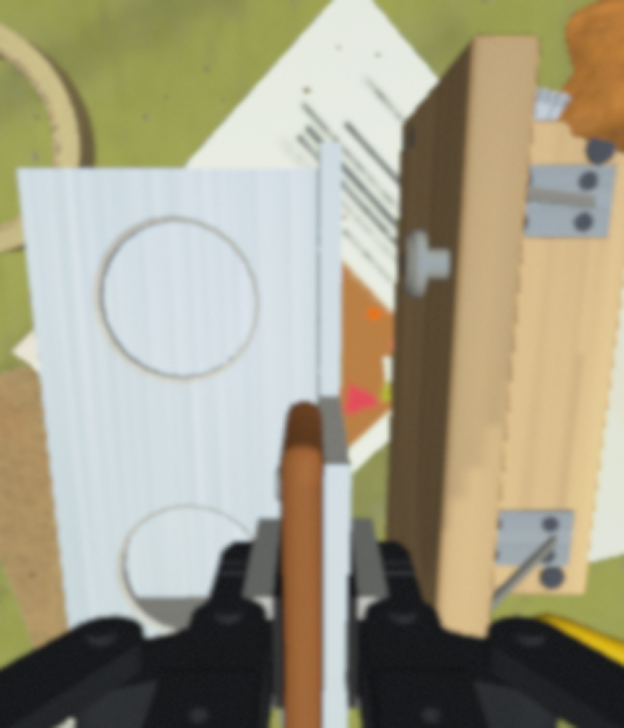

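View pics/s4.png

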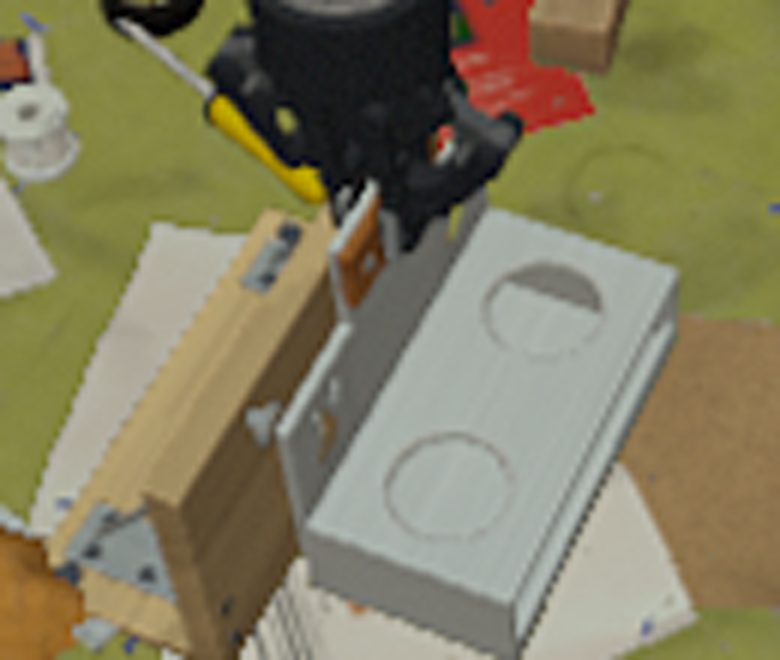

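```bash
python3 - <<'E'
from h import *
import pickle
S=pickle.load(open("s4.pkl","rb"));c,im=S["wrist"]
f=lambda u,v:[(u+.5)/2.6-.5+135,(v+.5)/2.6-.5+20]
zg=.2212+.0062
print("openL",onz(c,[f(179,298)],zg-.108).round(4),"neck root, head",onz(c,[f(448,263),f(416,264)],.14).round(4))
print("opening edges y",onz(c,[f(179,217),f(179,379)],zg-.108).round(4)[:,1], "x",onz(c,[f(98,298),f(260,298)],zg-.108).round(4)[:,0])
print("head edges",onz(c,[f(416,231),f(416,296)],.14).round(4))
print("batten end",onz(c,[f(302,445),f(303,455)],zg+.018).round(4), onz(c,[f(305,405)],zg-.018))
print("back top edge", onz(c,[f(349,470)],zg+.018), "board top edge", onz(c,[f(473,45),f(440,625)],.157))
s,im=S["scene"]
g=lambda u,v:np.array([(u+.5)/6-.5+160,(v+.5)/6-.5+180])
print("scene openL/R",onz(s,[g(450,488),g(545,311)],zg-.108).round(4)," head",onz(s,[g(264,424)],.14).round(4))
E
```

```text
openL [[0.5537 0.2032 0.1194]] neck root, head [[0.6387 0.2154 0.14  ]
 [0.6291 0.2151 0.14  ]]
opening edges y [0.2289 0.1757] x [0.5268 0.5806]
head edges [[0.6288 0.2246 0.14  ]
 [0.6295 0.2056 0.14  ]]
batten end [[0.5967 0.1911 0.2454]
 [0.5968 0.1894 0.2454]] [[0.59668762 0.18894742 0.2094    ]]
back top edge [[0.60447162 0.18677987 0.2454    ]] board top edge [[0.63914537 0.27018288 0.157     ]
 [0.6388402  0.10321922 0.157     ]]
scene openL/R [[0.5497 0.2021 0.1194]
 [0.5495 0.1026 0.1194]]  head [[0.6298 0.215  0.14  ]]
```

step_arm(plan=[[[0.007,0,0],[0,0,0]],[[0.014,0,0],[0,0,0]],[[0.019,0,0],[0,0,0]],[[0.023,0,0],[0,0,0]],[[0.026,0,0],[0,0,0]]])

```text
time_s: 6.9
eef_pos: [0.6246, 0.155, 0.221]
eef_rot: [0.0, 1.0, -0.0, -0.0]
wrist_force: [0.6, -0.1, -3.0]
opening: 0.132
```

```bash
python3 - <<'E'
from h import *
from bench import viewer
go([.632,.1545,.2212],0)
crop(viewer.camera("wrist"),135,20,375,300,2.6,"pics/w5.png")
crop(viewer.camera("scene"),160,180,290,290,6,"pics/s5.png")
E
```

```text
t 6.9 P [0.6246 0.155  0.221 ] head -0.05 tilt 0.01 op 0.132 F [ 0.6 -0.1 -3. ]
shift [0.0074, 0.0005, -0.0002] turn [0.0, 0.01, -0.05] rows 0.1
```

View pics/w5.png

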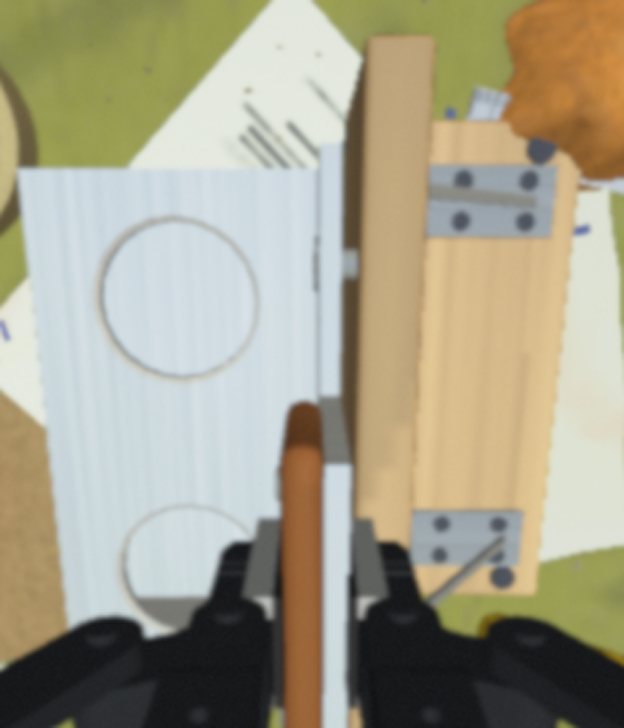

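View pics/s5.png

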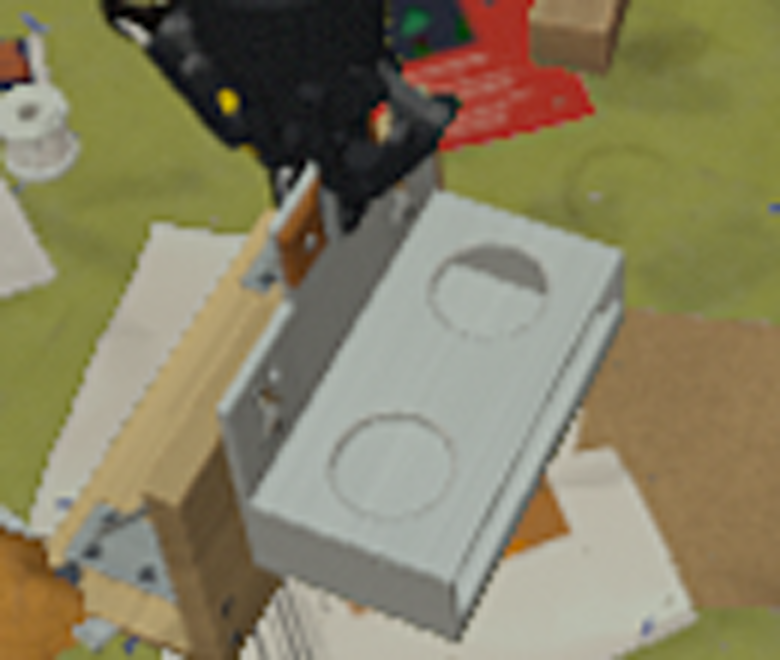

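step_arm(plan=[[[0.002,0,0],[0,0,0]],[[0.004,0,0],[0,0,0]],[[0.006,0,0],[0,0,0]],[[0.007,0,0],[0,0,0]],[[0.007,0,0],[0,0,0]]])

```text
time_s: 7.5
eef_pos: [0.6307, 0.1551, 0.221]
eef_rot: [-0.0, 1.0, -0.0, -0.001]
wrist_force: [-3.0, 0.5, -1.9]
opening: 0.13
```

step_arm(plan=[[[0.0005,0,0],[0,0,0]],[[0.001,0,0],[0,0,0]],[[0.0015,0,0],[0,0,0]],[[0.0015,0,0],[0,0,0]]])

```text
time_s: 7.9
eef_pos: [0.6314, 0.1552, 0.2208]
eef_rot: [-0.0, 1.0, -0.0, -0.002]
wrist_force: [-6.5, 1.7, -0.7]
opening: 0.139
```

```bash
python3 - <<'E'
from h import *
from bench import viewer
go([.632,.1545,.193],0)
crop(viewer.camera("wrist"),135,20,375,300,2.6,"pics/w6.png")
E
```

```text
t 7.9 P [0.6314 0.1552 0.2208] head -0.05 tilt 0.19 op 0.139 F [-6.5  1.7 -0.7]
shift [0.0007, 0.0007, 0.0278] turn [-0.0, 0.19, -0.05] rows 0.6
```

View pics/w6.png

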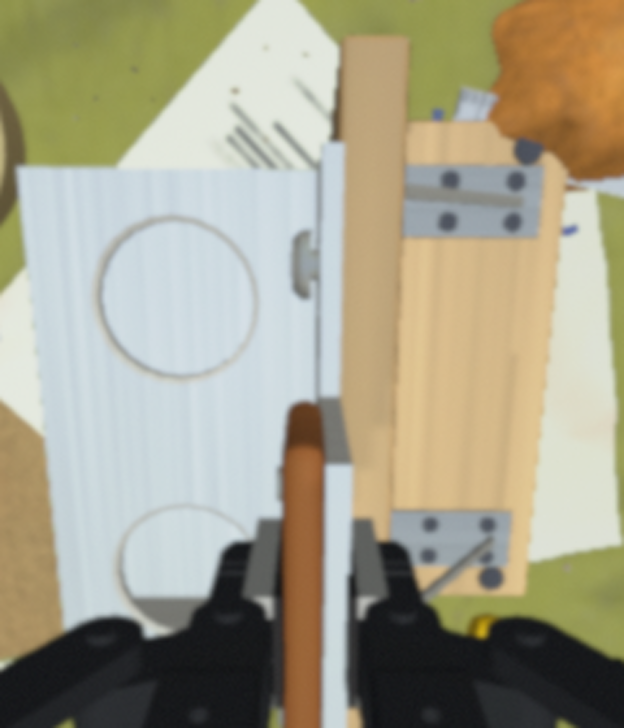

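step_arm(plan=[[[-0.001,0,0.003],[0,0,0]],[[-0.001,0,0.007],[0,0,0]],[[-0.001,0,0.011],[0,0,0]],[[-0.001,0,0.014],[0,0,0]],[[-0.001,0,0.016],[0,0,0]]])

```text
time_s: 8.45
eef_pos: [0.6309, 0.1551, 0.2049]
eef_rot: [0.0, 1.0, -0.0, -0.001]
wrist_force: [-5.9, 1.3, 0.1]
opening: 0.131
```

step_arm(plan=[[[0,0,0.003],[0,0,0]],[[0,0,0.006],[0,0,0]],[[0,0,0.009],[0,0,0]],[[0,0,0.011],[0,0,0]],[[0,0,0.012],[0,0,0]]])

```text
time_s: 8.95
eef_pos: [0.6308, 0.155, 0.1929]
eef_rot: [0.0, 1.0, -0.0, -0.001]
wrist_force: [-5.6, 0.6, 2.6]
opening: 0.131
```

step_arm(plan=[[[0,0,0.001],[0,0,0]],[[0,0,0.002],[0,0,0]],[[0,0,0.003],[0,0,0]],[[0,0,0.003],[0,0,0]]])

```text
time_s: 9.35
eef_pos: [0.631, 0.1549, 0.1926]
eef_rot: [0.0, 1.0, -0.001, -0.001]
wrist_force: [-12.6, -0.3, 11.0]
opening: 0.134
```

```bash
python3 - <<'E'
from h import *
from bench import viewer
go([.632,.1545,.193],0)
crop(viewer.camera("wrist"),135,20,375,300,2.6,"pics/w7.png")
crop(viewer.camera("scene"),160,180,290,290,6,"pics/s7.png")
E
```

```text
t 9.35 P [0.631  0.1549 0.1926] head -0.06 tilt 0.07 op 0.134 F [-12.6  -0.3  11. ]
shift [0.001, 0.0004, -0.0004] turn [0.02, 0.06, -0.06] rows 0.0
```

View pics/w7.png

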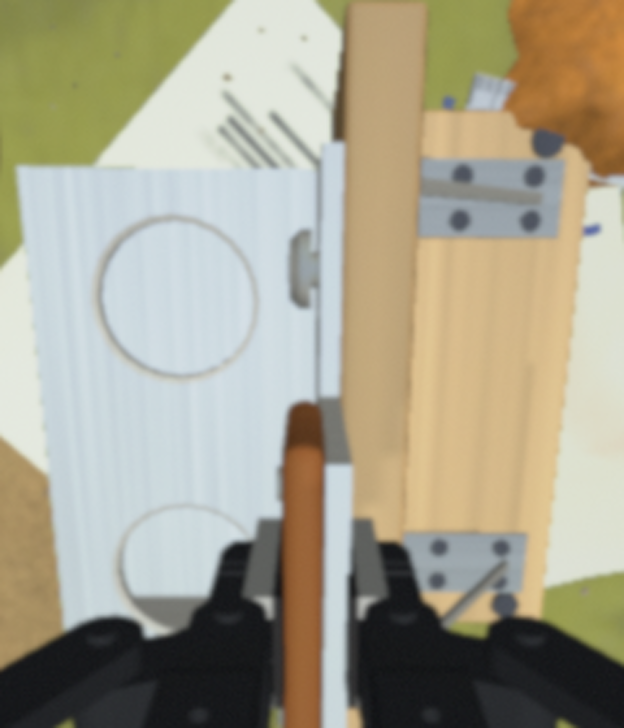

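View pics/s7.png

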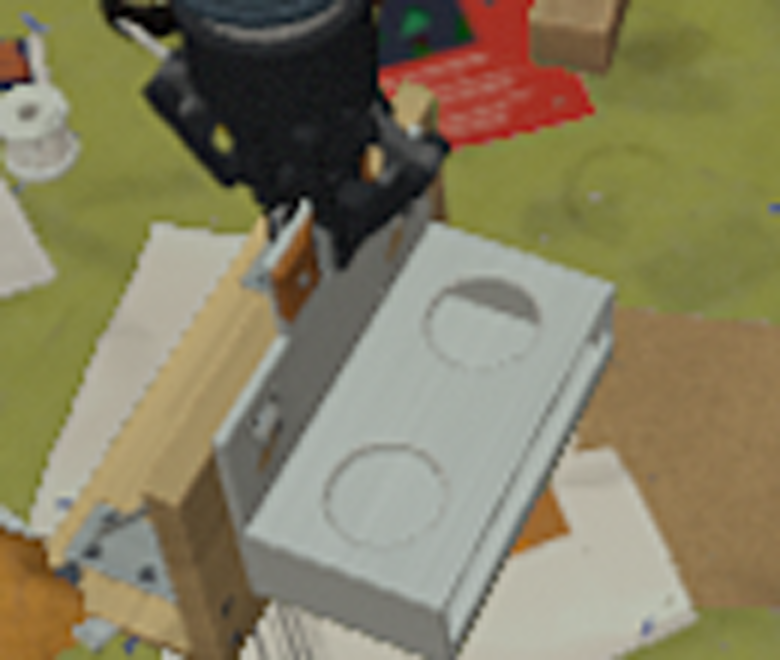

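step_arm(plan=[[[-0.001,0,-0.002],[0,0,0]],[[-0.001,0,-0.003],[0,0,0]]])

```text
time_s: 9.65
eef_pos: [0.6303, 0.1549, 0.193]
eef_rot: [0.0, 1.0, -0.0, -0.0]
wrist_force: [-3.9, -0.8, -4.8]
opening: 0.128
```

step_arm(fingers=70, plan=[[[0,0,0],[0,0,0]],[[0,0,0],[0,0,0]],[[0,0,0],[0,0,0]],[[0,0,0],[0,0,0]],[[0,0,-0.005],[0,0,0]]])

```text
time_s: 10.15
eef_pos: [0.6305, 0.1549, 0.1977]
eef_rot: [0.0, 1.0, -0.0, -0.0]
wrist_force: [-0.2, -1.3, -0.7]
opening: 0.699
```

```bash
python3 - <<'E'
from h import *
go([.59,.155,.33],0)
E
```

```text
t 10.15 P [0.6305 0.1549 0.1977] head -0.04 tilt 0.05 op 0.699 F [-0.2 -1.3 -0.7]
shift [-0.0406, -0.0, -0.1323] turn [0.01, 0.05, -0.04] rows 2.8
```

step_arm(plan=[[[0,0,-0.03],[0,0,0]],[[0,0,-0.07],[0,0,-5]],[[-0.01,0.02,-0.11],[0,0,-13]],[[-0.02,0.06,-0.13],[0,0,-21]],[[-0.03,0.105,-0.13],[0,0,-29]]])

```text
time_s: 10.65
eef_pos: [0.6021, 0.0499, 0.3337]
eef_rot: [0.002, 0.967, 0.254, 0.004]
wrist_force: [1.0, -0.2, -0.2]
opening: 0.7
```

```bash
python3 - <<'E'
from h import *
go([.505,-.325,.32],90)
E
```

```text
t 10.65 P [0.6021 0.0499 0.3337] head 29.45 tilt 0.51 op 0.7 F [ 1.  -0.2 -0.2]
shift [-0.2689, 0.2786, 0.0131] turn [0.49, -0.22, -60.55] rows 7.7
```

step_arm(plan=[[[-0.033,0.035,0],[0,0,-8]],[[-0.067,0.069,0],[0,0,-16]],[[-0.1,0.104,0],[0,0,-24]],[[-0.134,0.139,0],[0,0,-32]],[[-0.168,0.174,0],[0,0,-40]]])

```text
time_s: 11.15
eef_pos: [0.5392, -0.1789, 0.329]
eef_rot: [0.001, 0.826, 0.564, 0.0]
wrist_force: [1.2, -0.4, 0.2]
opening: 0.703
```

```bash
python3 - <<'E'
from h import *
go([.505,-.325,.32],90)
E
```

```text
t 11.15 P [ 0.5392 -0.1789  0.329 ] head 68.67 tilt 0.08 op 0.703 F [ 1.2 -0.4  0.2]
shift [-0.1485, 0.0213, 0.009] turn [0.08, 0.03, -21.33] rows 3.0
```

step_arm(fingers=100, plan=[[[-0.045,0.007,0],[0,0,-7]],[[-0.09,0.014,0.005],[0,0,-14]],[[-0.135,0.021,0.009],[0,0,-21.3]],[[-0.148,0.021,0.009],[0,0,-21.3]],[[-0.148,0.021,0.009],[0,0,-21.3]]])

```text
time_s: 11.65
eef_pos: [0.5039, -0.3242, 0.3191]
eef_rot: [-0.0, 0.711, 0.703, -0.0]
wrist_force: [1.4, -0.0, -0.1]
opening: 1.0
```

```bash
python3 - <<'E'
from h import *
from bench import viewer
import pickle
go([.5145,-.329,.32],90)
S={}
for n in ["wrist","scene"]:
    c=viewer.get_calibration(n);S[n]=(c,viewer.camera(n))
pickle.dump(S,open("s8.pkl","wb"))
crop(S["wrist"][1],0,0,512,384,1.5,"pics/w8.png")
crop(S["scene"][1],160,90,340,290,3,"pics/s8.png")
E
```

```text
t 11.65 P [ 0.5039 -0.3242  0.3191] head 89.37 tilt 0.01 op 1.0 F [ 1.4 -0.  -0.1]
shift [-0.0047, 0.0107, -0.0009] turn [-0.01, -0.0, -0.63] rows 0.2
```

View pics/w8.png

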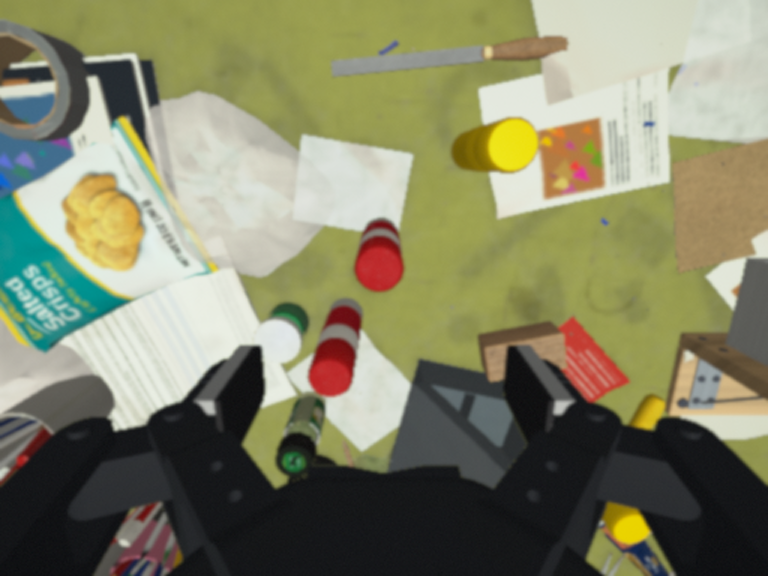

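View pics/s8.png

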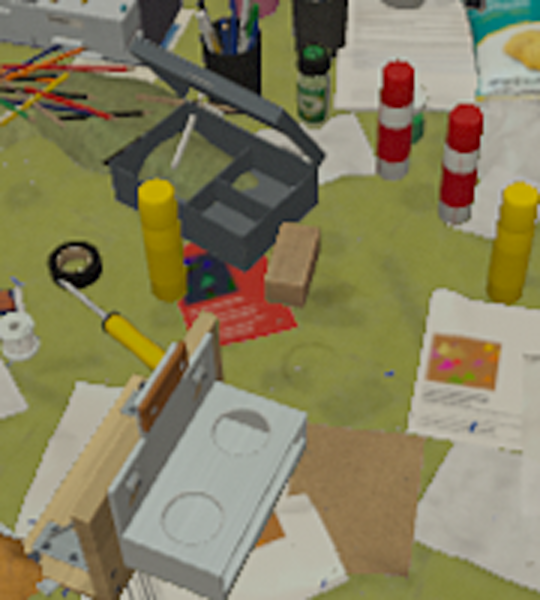

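```bash
python3 - <<'E'
from h import *
import pickle
S=pickle.load(open("s8.pkl","rb"));c,im=S["wrist"]
f=lambda u,v:[(u+.5)/1.5-.5,(v+.5)/1.5-.5]
print(onz(c,[f(379,268),f(332,376)],.154).round(4))
print("width",onz(c,[f(355,268),f(404,268)],.154).round(4))
print("bases",onz(c,[f(382,226),f(347,305)],.0).round(4))
print("box corner z0/.06",onz(c,[f(425,362)],0).round(3),onz(c,[f(425,362)],.06).round(3))
s=S["scene"][0];g=lambda u,v:[(u+.5)/3-.5+160,(v+.5)/3-.5+90]
print("scene openings",onz(s,[g(193,518),g(241,432)],.091).round(4))
print("scene cans",onz(s,[g(465,112),g(398,70)],.154).round(4))
go([.514,-.3285,.125],90)
E
```

```text
[[ 0.5129 -0.328   0.154 ]
 [ 0.605  -0.3683  0.154 ]]
width [[ 0.5127 -0.3464  0.154 ]
 [ 0.5131 -0.3089  0.154 ]]
bases [[ 0.5045 -0.3263  0.    ]
 [ 0.5984 -0.3691  0.    ]]
box corner z0/.06 [[ 0.675 -0.275 -0.   ]] [[ 0.643 -0.281  0.06 ]]
scene openings [[0.5824 0.2022 0.091 ]
 [0.5819 0.1029 0.091 ]]
scene cans [[ 0.5135 -0.3306  0.154 ]
 [ 0.6047 -0.3702  0.154 ]]
t 11.75 P [ 0.505  -0.3216  0.3195] head 89.57 tilt 0.04 op 1.0 F [ 0.2  0.4 -0.3]
shift [-0.0069, 0.0089, 0.1945] turn [0.03, -0.02, -0.43] rows 3.9
```

step_arm(plan=[[[-0.005,0.008,0.05],[0,0,-0.4]],[[-0.007,0.008,0.1],[0,0,-0.4]],[[-0.007,0.008,0.145],[0,0,-0.4]],[[-0.007,0.008,0.18],[0,0,-0.4]],[[-0.007,0.008,0.198],[0,0,-0.4]]])

```text
time_s: 12.25
eef_pos: [0.5121, -0.3256, 0.1176]
eef_rot: [-0.003, 0.706, 0.708, 0.0]
wrist_force: [0.1, -0.7, 0.1]
opening: 1.002
```

```bash
python3 - <<'E'
from h import *
from bench import viewer
go([.513,-.329,.121],90)
crop(viewer.camera("wrist"),0,0,512,384,1.5,"pics/w9.png")
E
```

```text
t 12.25 P [ 0.5121 -0.3256  0.1176] head 90.14 tilt 0.3 op 1.002 F [ 0.1 -0.7  0.1]
shift [-0.0034, 0.0009, -0.0034] turn [-0.2, -0.23, 0.14] rows 0.1
```

View pics/w9.png

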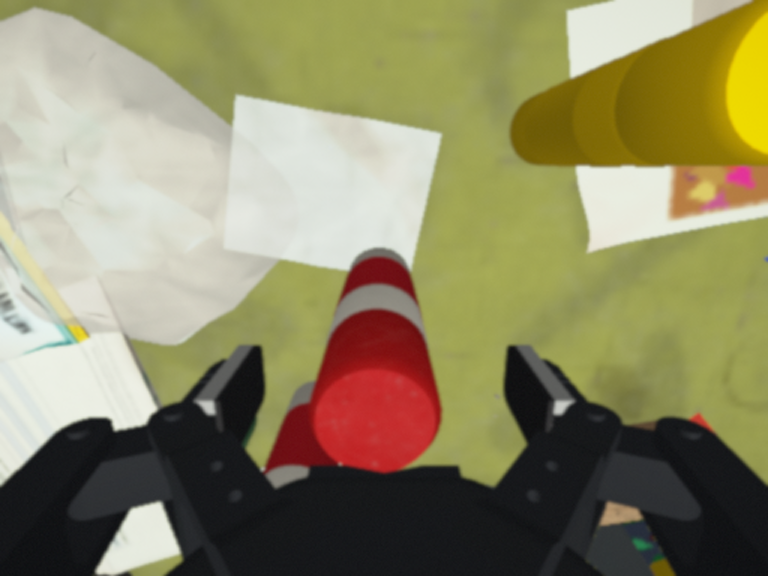

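step_arm(fingers=0, plan=[[[-0.002,0.0,-0.002],[0,0,0]],[[-0.002,0.0,-0.002],[0,0,0]],[[-0.002,0.0,-0.002],[0,0,0]],[[-0.002,0.0,-0.002],[0,0,0]],[[-0.002,0.0,-0.002],[0,0,0]]])

```text
time_s: 12.8
eef_pos: [0.5139, -0.3316, 0.1258]
eef_rot: [0.002, 0.707, 0.707, 0.001]
wrist_force: [0.5, 2.7, 6.0]
opening: 0.439
```

```bash
python3 - <<'E'
from h import *
from bench import viewer
go([.513,-.329,.121],90)
E
```

```text
t 12.8 P [ 0.5139 -0.3316  0.1258] head 90.03 tilt 0.19 op 0.439 F [0.5 2.7 6. ]
shift [0.0026, -0.001, 0.0047] turn [0.17, 0.08, 0.03] rows 0.1
```

step_arm(plan=[[[0,0,0],[0,0,0]],[[0,0,0],[0,0,0]],[[0,0,-0.005],[0,0,0]],[[0,0,-0.02],[0,0,0]],[[0,0,-0.04],[0,0,0]]])

```text
time_s: 13.3
eef_pos: [0.512, -0.3309, 0.1634]
eef_rot: [-0.001, 0.707, 0.707, -0.0]
wrist_force: [0.2, -0.2, -1.8]
opening: 0.439
```

```bash
python3 - <<'E'
from h import *
from bench import viewer
go([.513,-.329,.30],90)
go([.57,.203,.30],90)
crop(viewer.camera("wrist"),0,0,512,384,1.5,"pics/w10.png")
E
```

```text
t 13.3 P [ 0.512  -0.3309  0.1634] head 90.03 tilt 0.12 op 0.439 F [ 0.2 -0.2 -1.8]
shift [0.0021, 0.0008, -0.1366] turn [-0.09, -0.08, 0.03] rows 2.7
t 13.3 P [ 0.512  -0.3309  0.1634] head 90.03 tilt 0.12 op 0.439 F [ 0.2 -0.2 -1.8]
shift [0.5341, 0.0581, -0.136] turn [-0.09, -0.08, 0.03] rows 11.1
```

View pics/w10.png

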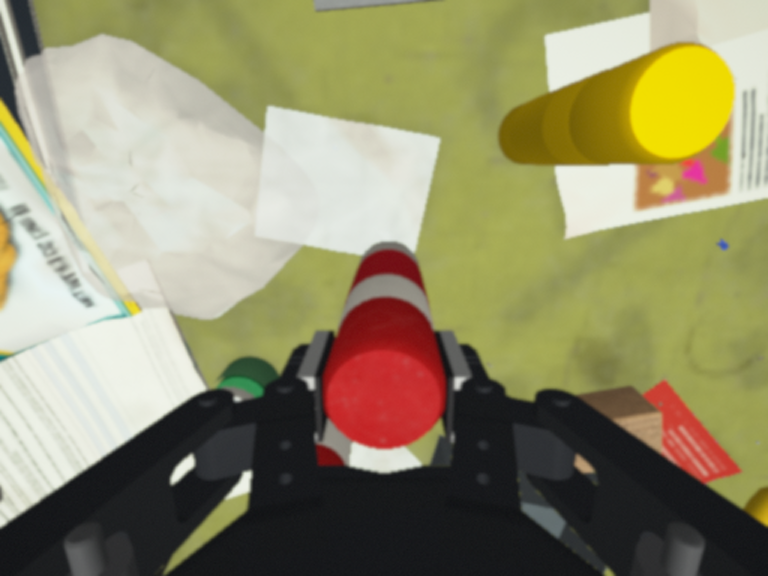

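step_arm(plan=[[[0.005,0,-0.04],[0,0,0]],[[0.02,0,-0.08],[0,0,0]],[[0.05,0.003,-0.11],[0,0,0]],[[0.09,0.01,-0.13],[0,0,0]],[[0.135,0.015,-0.136],[0,0,0]]])

```text
time_s: 13.85
eef_pos: [0.5287, -0.1967, 0.3032]
eef_rot: [0.003, 0.708, 0.707, 0.001]
wrist_force: [0.8, 0.2, -2.9]
opening: 0.437
```

step_arm(plan=[[[0.045,0.005,0],[0,0,0]],[[0.09,0.01,0],[0,0,0]],[[0.135,0.015,0],[0,0,0]],[[0.18,0.02,0],[0,0,0]],[[0.225,0.025,0],[0,0,0]]])

```text
time_s: 14.35
eef_pos: [0.5523, 0.0303, 0.2999]
eef_rot: [0.001, 0.707, 0.707, 0.0]
wrist_force: [1.3, 0.2, -2.3]
opening: 0.439
```

```bash
python3 - <<'E'
from h import *
go([.584,.203,.30],90)
E
```

```text
t 14.35 P [0.5523 0.0303 0.2999] head 90.02 tilt 0.07 op 0.439 F [ 1.3  0.2 -2.3]
shift [0.1727, 0.0317, -0.0001] turn [0.07, 0.02, 0.02] rows 3.5
```

step_arm(plan=[[[0.043,0.008,0],[0,0,0]],[[0.086,0.016,0],[0,0,0]],[[0.125,0.024,0],[0,0,0]],[[0.155,0.03,0],[0,0,0]],[[0.172,0.032,0],[0,0,0]]])

```text
time_s: 14.85
eef_pos: [0.5843, 0.203, 0.2995]
eef_rot: [0.0, 0.706, 0.708, 0.0]
wrist_force: [0.4, -0.2, -2.7]
opening: 0.438
```

step_arm(plan=[[[0,0,0.01],[0,0,0]],[[0,0,0.025],[0,0,0]],[[0,0,0.04],[0,0,0]],[[0,0,0.05],[0,0,0]],[[0,0,0.055],[0,0,0]]])

```text
time_s: 15.35
eef_pos: [0.5834, 0.1994, 0.2418]
eef_rot: [-0.001, 0.707, 0.707, -0.001]
wrist_force: [-0.1, -0.6, -3.8]
opening: 0.438
```

```bash
python3 - <<'E'
from h import *
from bench import viewer
import pickle
go([.584,.203,.20],90)
S={}
for n in ["wrist","scene"]:
    c=viewer.get_calibration(n);S[n]=(c,viewer.camera(n))
pickle.dump(S,open("s11.pkl","wb"))
crop(S["wrist"][1],0,0,512,384,1.5,"pics/w11.png")
crop(S["scene"][1],160,170,290,290,6,"pics/s11.png")
E
```

```text
t 15.35 P [0.5834 0.1994 0.2418] head 89.96 tilt 0.19 op 0.438 F [-0.1 -0.6 -3.8]
shift [0.0036, 0.0007, 0.0418] turn [-0.18, 0.03, -0.04] rows 0.8
```

View pics/w11.png

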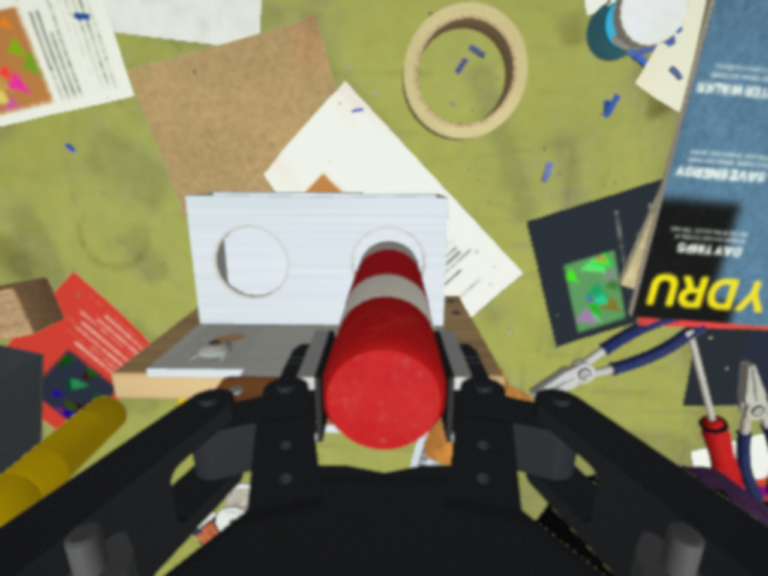

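View pics/s11.png

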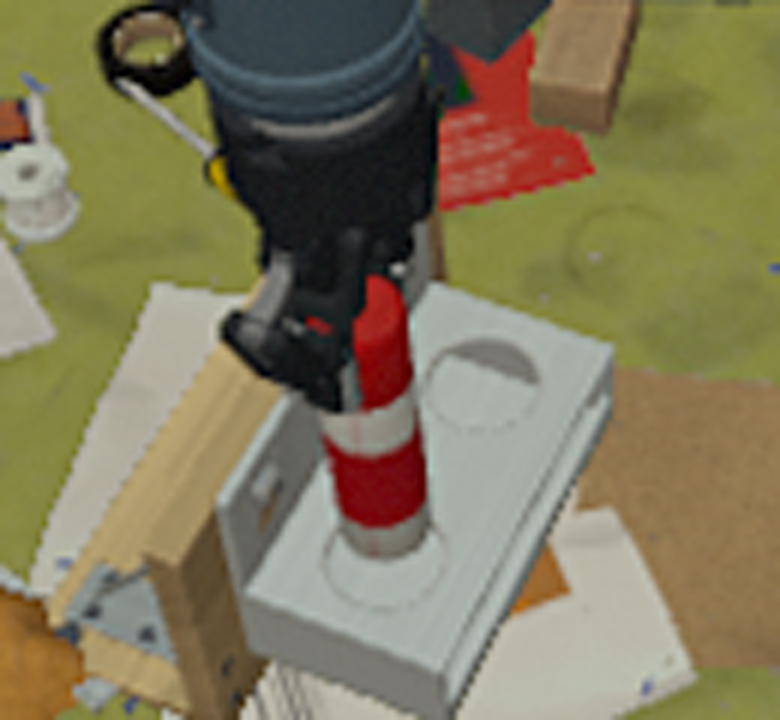

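```bash
python3 - <<'E'
from h import *
import pickle
S=pickle.load(open("s11.pkl","rb"));c,im=S["wrist"]
f=lambda u,v:[(u+.5)/1.5-.5,(v+.5)/1.5-.5]
print("openR",onz(c,[f(252,261)],.091).round(4),"openL edges",onz(c,[f(352,262),f(424,262),f(388,228)],.091).round(4))
print("can base front pt", onz(c,[f(390,242),f(360,260),f(419,260)],.116).round(4))
print("can top", onz(c,[f(385,398),f(325,398),f(446,398)],.2418-.1255+.154).round(4))
print(proj(c,[[.584,.203,.091],[.584,.103,.091]])*1.5)
s=S["scene"][0];g=lambda u,v:[(u+.5)/6-.5+160,(v+.5)/6-.5+170]
print("scene openings",onz(s,[g(384,550),g(481,384)],.091).round(4))
L=[[.5834+.0205*np.cos(a),.1994+.0205*np.sin(a),.1163] for a in np.linspace(0,6.28,9)]
print("pred can base in scene", ((proj(s,L)-[160,170]+.5)*6-.5).round(0).tolist())
E
```

```text
openR [[0.583  0.1037 0.091 ]] openL edges [[0.5838 0.1762 0.091 ]
 [0.5839 0.2284 0.091 ]
 [0.5591 0.2023 0.091 ]]
can base front pt [[0.5643 0.2034 0.116 ]
 [0.5764 0.1836 0.116 ]
 [0.5764 0.2226 0.116 ]]
can top [[0.5819 0.1997 0.2703]
 [0.5819 0.1818 0.2703]
 [0.582  0.218  0.2703]]
[[388.68216613 261.95184473]
 [250.92006476 262.07612983]]
scene openings [[0.5849 0.1997 0.091 ]
 [0.5827 0.103  0.091 ]]
pred can base in scene [[340.0, 505.0], [337.0, 536.0], [361.0, 559.0], [398.0, 559.0], [425.0, 536.0], [427.0, 505.0], [404.0, 483.0], [368.0, 483.0], [340.0, 505.0]]
```

step_arm(plan=[[[0,0,0.015],[0,0,0]],[[0,0,0.03],[0,0,0]],[[0,0,0.045],[0,0,0]],[[0,0,0.058],[0,0,0]],[[0,0,0.066],[0,0,0]]])

```text
time_s: 15.95
eef_pos: [0.5833, 0.2005, 0.1758]
eef_rot: [-0.001, 0.707, 0.707, -0.001]
wrist_force: [-0.3, -0.2, -3.2]
opening: 0.436
```

step_arm(plan=[[[0,0,0.001],[0,0,0]],[[0,0,0.003],[0,0,0]],[[0,0,0.005],[0,0,0]],[[0,0,0.006],[0,0,0]],[[0,0,0.006],[0,0,0]]])

```text
time_s: 16.45
eef_pos: [0.5844, 0.2006, 0.1724]
eef_rot: [0.0, 0.707, 0.707, 0.0]
wrist_force: [-0.1, -0.5, -2.6]
opening: 0.437
```

step_arm(plan=[[[0,0,0.001],[0,0,0]],[[0,0,0.002],[0,0,0]],[[0,0,0.003],[0,0,0]],[[0,0,0.004],[0,0,0]],[[0,0,0.004],[0,0,0]]])

```text
time_s: 16.95
eef_pos: [0.5842, 0.2006, 0.1679]
eef_rot: [-0.0, 0.707, 0.707, -0.0]
wrist_force: [0.6, 0.0, -2.3]
opening: 0.439
```

step_arm(plan=[[[0,0,0.001],[0,0,0]],[[0,0,0.002],[0,0,0]],[[0,0,0.002],[0,0,0]]])

```text
time_s: 17.25
eef_pos: [0.5842, 0.2006, 0.1659]
eef_rot: [-0.0, 0.707, 0.707, -0.0]
wrist_force: [-0.0, 0.3, -3.9]
opening: 0.433
```

step_arm(plan=[[[0,0,0.001],[0,0,0]],[[0,0,0.0015],[0,0,0]],[[0,0,0.002],[0,0,0]],[[0,0,0.002],[0,0,0]]])

```text
time_s: 17.65
eef_pos: [0.5848, 0.2007, 0.165]
eef_rot: [0.0, 0.707, 0.707, 0.001]
wrist_force: [-1.2, -0.0, 4.1]
opening: 0.436
```

step_arm(fingers=65, plan=[[[0,0,-0.001],[0,0,0]],[[0,0,-0.001],[0,0,0]],[[0,0,-0.001],[0,0,0]],[[0,0,-0.001],[0,0,0]]])

```text
time_s: 18.05
eef_pos: [0.5842, 0.2006, 0.165]
eef_rot: [-0.0, 0.707, 0.707, -0.0]
wrist_force: [0.5, -0.9, 0.7]
opening: 0.652
```

step_arm(plan=[[[0,0,-0.02],[0,0,0]],[[0,0,-0.06],[0,0,0]],[[0,0,-0.1],[0,0,0]],[[0,0,-0.14],[0,0,0]],[[-0.02,0,-0.16],[0,0,0]]])

```text
time_s: 18.55
eef_pos: [0.5853, 0.1823, 0.3297]
eef_rot: [0.002, 0.706, 0.708, 0.003]
wrist_force: [0.2, -0.2, 0.3]
opening: 0.648
```

```bash
python3 - <<'E'
from h import *
from bench import viewer
go([.600,-.369,.30],90)
crop(viewer.camera("scene"),160,90,340,290,3.5,"pics/s12.png")
E
```

```text
t 18.55 P [0.5853 0.1823 0.3297] head 90.19 tilt 0.35 op 0.648 F [ 0.2 -0.2  0.3]
shift [-0.5514, 0.0127, 0.0289] turn [0.34, -0.09, 0.19] rows 11.0
```

View pics/s12.png

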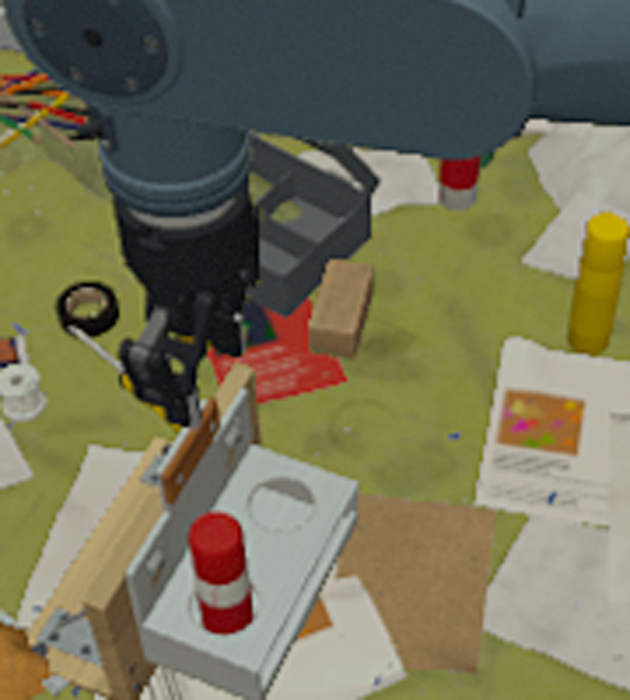

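First can stands in the left opening. On to the second (far) red can.

step_arm(plan=[[[-0.045,0,0],[0,0,0]],[[-0.095,0,0],[0,0,0]],[[-0.145,0.003,0],[0,0,0]],[[-0.195,0.005,0],[0,0,0]],[[-0.245,0.006,0],[0,0,0]]])

```text
time_s: 19.1
eef_pos: [0.5901, -0.066, 0.3246]
eef_rot: [-0.0, 0.707, 0.707, -0.0]
wrist_force: [0.7, -0.1, -0.9]
opening: 0.647
```

step_arm(fingers=100, plan=[[[-0.05,0,0],[0,0,0]],[[-0.1,0,0],[0,0,0]],[[-0.15,0.003,0.005],[0,0,0]],[[-0.2,0.005,0.01],[0,0,0]],[[-0.25,0.006,0.01],[0,0,0]]])

```text
time_s: 19.6
eef_pos: [0.596, -0.3153, 0.3135]
eef_rot: [-0.001, 0.707, 0.707, -0.0]
wrist_force: [1.0, -0.4, -0.4]
opening: 0.997
```

```bash
python3 - <<'E'
from h import *
go([.605,-.369,.30],90)
E
```

```text
t 19.6 P [ 0.596  -0.3153  0.3135] head 90.03 tilt 0.12 op 0.997 F [ 1.  -0.4 -0.4]
shift [-0.0537, 0.0089, 0.0134] turn [-0.09, -0.08, 0.03] rows 1.1
```

step_arm(plan=[[[-0.03,0.005,0.005],[0,0,0]],[[-0.05,0.008,0.01],[0,0,0]],[[-0.053,0.008,0.013],[0,0,0]],[[-0.053,0.008,0.013],[0,0,0]]])

```text
time_s: 20.0
eef_pos: [0.6041, -0.3664, 0.3004]
eef_rot: [-0.001, 0.707, 0.707, 0.0]
wrist_force: [-0.3, -0.3, -1.0]
opening: 0.999
```

```bash
python3 - <<'E'
from h import *
from bench import viewer
import pickle
go([.605,-.369,.123],90)
c=viewer.get_calibration("wrist");im=viewer.camera("wrist");pickle.dump((c,im),open("s13.pkl","wb"))
crop(im,0,0,512,384,1.5,"pics/w13.png")
E
```

```text
t 20.0 P [ 0.6041 -0.3664  0.3004] head 89.99 tilt 0.16 op 0.999 F [-0.3 -0.3 -1. ]
shift [-0.0029, 0.0012, 0.1774] turn [-0.11, -0.11, -0.01] rows 3.5
```

View pics/w13.png

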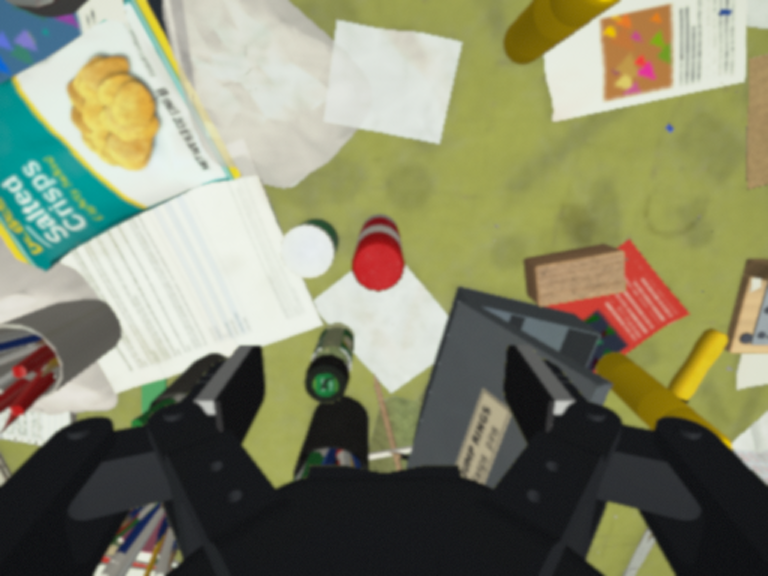

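```bash
python3 - <<'E'
from h import *
from bench import viewer
import pickle
c,im=pickle.load(open("s13.pkl","rb"))
f=lambda u,v:[(u+.5)/1.5-.5,(v+.5)/1.5-.5]
print("can",onz(c,[f(379,265)],.154).round(4))
T=viewer.get_calibration("top");S=viewer.get_calibration("scene")
t=lambda u,v:[(u+.5)/3.8-.5+180,(v+.5)/3.8-.5+130]
s=lambda u,v:[(u+.5)/4-.5+160,(v+.5)/4-.5+100]
for w in ((460,292),(412,460)):
  for sc in ((432,165),(180,20),(425,200)):
    P=tri([c,S],[f(*w),s(*sc)]);print(w,sc,P.round(3),(proj(c,P)-f(*w)).round(1),(proj(S,P)-s(*sc)).round(1))
P=tri([T,S],[t(632,185),s(432,165)]);print(P,(proj(T,P)-t(632,185)))
print("bottle top", tri([c,S],[f(326,383),s(418,30)]).round(3))
E
```

```text
can [[ 0.6059 -0.3696  0.154 ]]
(460, 292) (432, 165) [ 0.658 -0.294  0.072] [[0.3 3.3]] [[1.2 0.6]]
(460, 292) (180, 20) [ 0.747 -0.271  0.167] [[ 30.9 101.6]] [[36.5 12.7]]
(460, 292) (425, 200) [ 0.665 -0.287  0.037] [[0.  0.5]] [[0.2 0.1]]
(412, 460) (432, 165) [ 0.719 -0.322  0.11 ] [[ 14.2 -56.4]] [[-12.1 -17.4]]
(412, 460) (180, 20) [ 0.891 -0.338  0.086] [[-1.3 31.7]] [[9.2 9.6]]
(412, 460) (425, 200) [ 0.728 -0.315  0.084] [[ 16.2 -59.8]] [[-13.4 -19.8]]
[ 0.66896977 -0.29109263  0.08105622] [[-0.27030178  2.311783  ]]
bottle top [ 0.728 -0.419  0.108]
```

step_arm(plan=[[[-0.003,0.001,0.04],[0,0,0]],[[-0.003,0.001,0.085],[0,0,0]],[[-0.003,0.001,0.13],[0,0,0]],[[-0.003,0.001,0.16],[0,0,0]],[[-0.003,0.001,0.175],[0,0,0]]])

```text
time_s: 20.55
eef_pos: [0.6046, -0.3666, 0.1238]
eef_rot: [-0.003, 0.706, 0.708, -0.0]
wrist_force: [-0.5, 0.3, -1.6]
opening: 1.002
```

```bash
python3 - <<'E'
from h import *
from bench import viewer
go([.6055,-.3695,.124],90)
crop(viewer.camera("wrist"),0,0,512,384,1.5,"pics/w14.png")
E
```

```text
t 20.55 P [ 0.6046 -0.3666  0.1238] head 90.14 tilt 0.3 op 1.002 F [-0.5  0.3 -1.6]
shift [-0.0029, 0.0009, -0.0002] turn [-0.22, -0.2, 0.14] rows 0.1
```

View pics/w14.png

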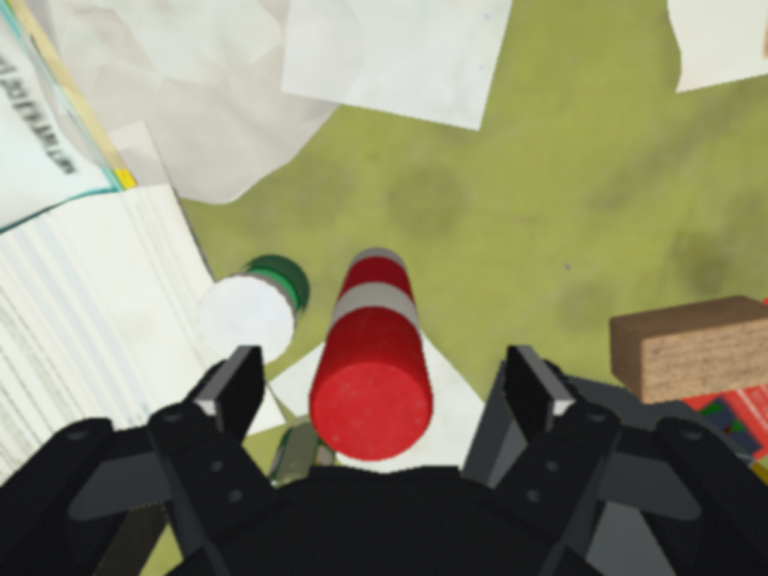

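Centred enough; close with a small shift to the can side.

step_arm(fingers=0, plan=[[[-0.002,0.001,0.001],[0,0,0]],[[-0.002,0.001,0.001],[0,0,0]],[[-0.002,0.001,0.001],[0,0,0]],[[-0.002,0.001,0.001],[0,0,0]],[[-0.002,0.001,0.001],[0,0,0]]])

```text
time_s: 21.1
eef_pos: [0.6079, -0.3724, 0.1291]
eef_rot: [0.002, 0.707, 0.707, 0.0]
wrist_force: [0.0, 2.1, 6.8]
opening: 0.435
```

step_arm(plan=[[[0,0,0],[0,0,0]],[[0,0,0],[0,0,0]]])

```text
time_s: 21.3
eef_pos: [0.6079, -0.3724, 0.1291]
eef_rot: [0.002, 0.707, 0.707, 0.0]
wrist_force: [-0.5, 1.0, 5.9]
opening: 0.434
```

step_arm(plan=[[[0,0,-0.01],[0,0,0]],[[0,0,-0.04],[0,0,0]],[[0,0,-0.085],[0,0,0]],[[0,0,-0.13],[0,0,0]],[[0.01,0,-0.17],[0,0,0]]])

```text
time_s: 21.8
eef_pos: [0.6062, -0.3627, 0.2989]
eef_rot: [0.001, 0.707, 0.707, -0.0]
wrist_force: [0.8, -0.4, -2.7]
opening: 0.432
```

```bash
python3 - <<'E'
from h import *
from bench import viewer
go([.584,.103,.30],90)
crop(viewer.camera("wrist"),0,0,512,384,1.5,"pics/w15.png")
E
```

```text
t 21.8 P [ 0.6062 -0.3627  0.2989] head 89.96 tilt 0.09 op 0.432 F [ 0.8 -0.4 -2.7]
shift [0.4657, -0.0226, -0.0018] turn [0.04, 0.08, -0.04] rows 9.3
```

View pics/w15.png

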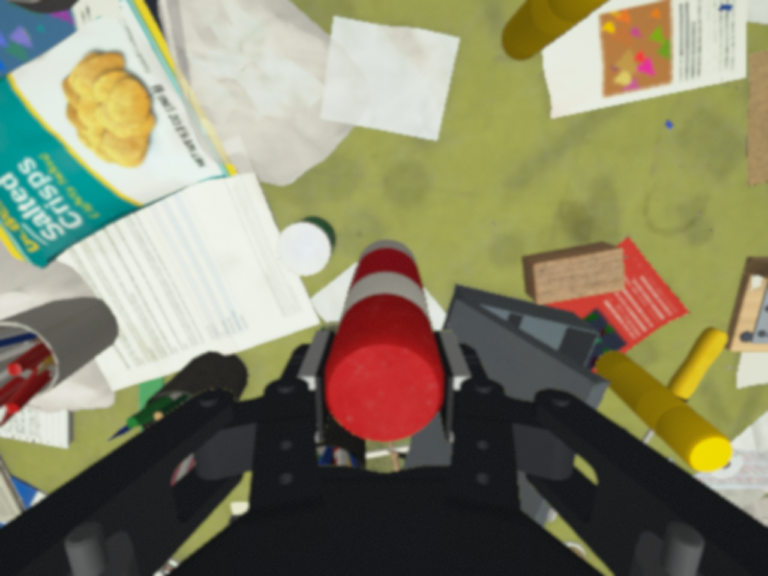

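step_arm(plan=[[[0.04,-0.004,0],[0,0,0]],[[0.085,-0.008,0],[0,0,0]],[[0.135,-0.012,0],[0,0,0]],[[0.185,-0.016,0],[0,0,0]],[[0.235,-0.02,0],[0,0,0]]])

```text
time_s: 22.35
eef_pos: [0.5857, -0.1252, 0.296]
eef_rot: [-0.0, 0.707, 0.707, -0.0]
wrist_force: [1.0, -0.7, -2.1]
opening: 0.435
```

step_arm(plan=[[[0.05,-0.003,0],[0,0,0]],[[0.1,-0.003,0],[0,0,0]],[[0.145,-0.003,0],[0,0,0]],[[0.185,-0.003,0],[0,0,0]],[[0.215,-0.003,0],[0,0,0]]])

```text
time_s: 22.85
eef_pos: [0.5826, 0.0906, 0.2962]
eef_rot: [-0.0, 0.706, 0.708, 0.0]
wrist_force: [0.6, -0.5, -3.0]
opening: 0.433
```

```bash
python3 - <<'E'
from h import *
go([.584,.1025,.245],90)
E
```

```text
t 22.85 P [0.5826 0.0906 0.2962] head 90.14 tilt 0.03 op 0.433 F [ 0.6 -0.5 -3. ]
shift [0.0119, 0.0014, 0.0512] turn [-0.01, -0.03, 0.14] rows 1.1
```

step_arm(plan=[[[0.012,0.001,0.01],[0,0,0]],[[0.012,0.001,0.025],[0,0,0]],[[0.012,0.001,0.04],[0,0,0]],[[0.012,0.001,0.05],[0,0,0]],[[0.012,0.001,0.05],[0,0,0]]])

```text
time_s: 23.35
eef_pos: [0.583, 0.0985, 0.2431]
eef_rot: [-0.002, 0.708, 0.707, -0.002]
wrist_force: [-0.3, 0.4, -2.5]
opening: 0.431
```

```bash
python3 - <<'E'
from h import *
from bench import viewer
import pickle
go([.584,.103,.20],90)
S={}
for n in ["wrist","scene"]:
    c=viewer.get_calibration(n);S[n]=(c,viewer.camera(n))
pickle.dump(S,open("s16.pkl","wb"))
crop(S["wrist"][1],100,90,420,330,2.5,"pics/w16.png")
crop(S["scene"][1],160,170,290,290,5,"pics/s16.png")
E
```

```text
t 23.35 P [0.583  0.0985 0.2431] head 89.92 tilt 0.29 op 0.431 F [-0.3  0.4 -2.5]
shift [0.0045, 0.0012, 0.043] turn [-0.29, 0.01, -0.08] rows 0.9
```

View pics/w16.png

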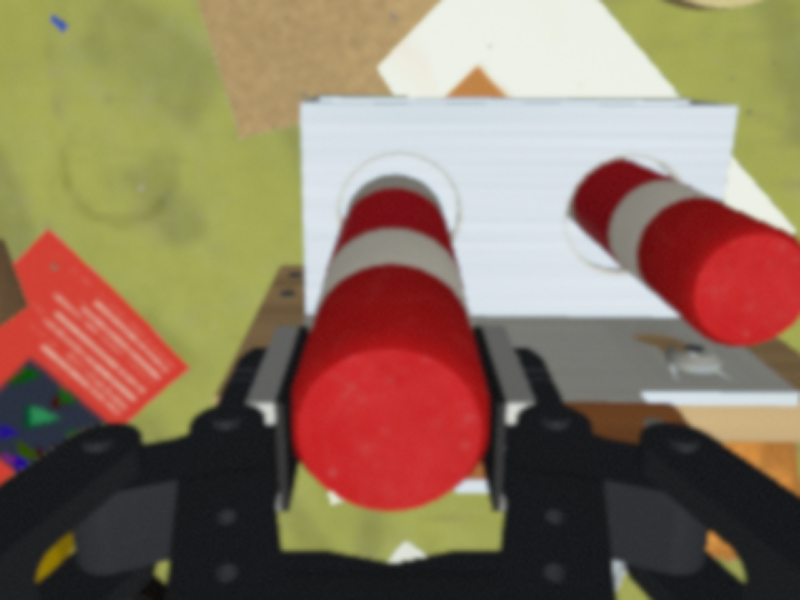

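View pics/s16.png

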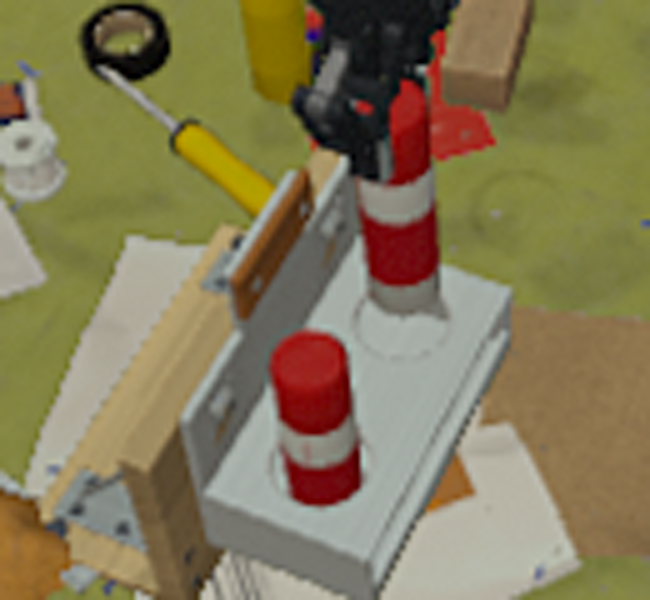

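```bash
python3 - <<'E'
from h import *
import pickle
S=pickle.load(open("s16.pkl","rb"));c,im=S["wrist"]
f=lambda u,v:[(u+.5)/2.5-.5+100,(v+.5)/2.5-.5+90]
print("openR edges",onz(c,[f(338,210),f(462,210),f(400,152)],.091).round(4))
print("can base front pt", onz(c,[f(395,174),f(348,205),f(446,205)],.114).round(4))
print("can top",onz(c,[f(392,428)],.268).round(4))
go([.584,.102,.169],90)
E
```

```text
openR edges [[0.5825 0.0757 0.091 ]
 [0.5826 0.1298 0.091 ]
 [0.5571 0.1027 0.091 ]]
can base front pt [[0.5624 0.1004 0.114 ]
 [0.575  0.0816 0.114 ]
 [0.575  0.1209 0.114 ]]
can top [[0.5816 0.0988 0.268 ]]
t 23.45 P [0.5844 0.0988 0.2457] head 89.95 tilt 0.05 op 0.435 F [-0.1 -0.9 -2.9]
shift [0.0032, -0.0003, 0.0767] turn [-0.05, 0.0, -0.05] rows 1.5
```

step_arm(plan=[[[0.002,0,0.015],[0,0,0]],[[0.002,0,0.03],[0,0,0]],[[0.002,0,0.045],[0,0,0]],[[0.002,0,0.058],[0,0,0]],[[0.002,0,0.067],[0,0,0]]])

```text
time_s: 23.95
eef_pos: [0.5835, 0.102, 0.177]
eef_rot: [-0.001, 0.707, 0.707, -0.001]
wrist_force: [0.0, 0.5, -3.6]
opening: 0.432
```

step_arm(plan=[[[0,0,0.001],[0,0,0]],[[0,0,0.003],[0,0,0]],[[0,0,0.005],[0,0,0]],[[0,0,0.006],[0,0,0]],[[0,0,0.006],[0,0,0]]])

```text
time_s: 24.45
eef_pos: [0.5846, 0.1019, 0.1735]
eef_rot: [0.0, 0.707, 0.707, 0.0]
wrist_force: [0.8, 0.1, -2.5]
opening: 0.433
```

step_arm(plan=[[[0,0,0.001],[0,0,0]],[[0,0,0.002],[0,0,0]],[[0,0,0.003],[0,0,0]],[[0,0,0.004],[0,0,0]],[[0,0,0.004],[0,0,0]]])

```text
time_s: 24.95
eef_pos: [0.5842, 0.1019, 0.1689]
eef_rot: [-0.0, 0.707, 0.707, -0.0]
wrist_force: [0.7, 0.1, -3.5]
opening: 0.432
```

step_arm(plan=[[[0,0,0.0005],[0,0,0]],[[0,0,0.001],[0,0,0]],[[0,0,0.001],[0,0,0]]])

```text
time_s: 25.25
eef_pos: [0.5846, 0.1019, 0.1685]
eef_rot: [0.0, 0.707, 0.707, 0.0]
wrist_force: [-0.1, 0.4, -0.3]
opening: 0.432
```

step_arm(plan=[[[0,0,0.0005],[0,0,0]],[[0,0,0.001],[0,0,0]],[[0,0,0.001],[0,0,0]]])

```text
time_s: 25.55
eef_pos: [0.5849, 0.102, 0.1683]
eef_rot: [0.001, 0.707, 0.707, 0.001]
wrist_force: [-1.7, -0.3, 5.0]
opening: 0.434
```

step_arm(fingers=62, plan=[[[0,0,-0.001],[0,0,0]],[[0,0,-0.001],[0,0,0]],[[0,0,-0.001],[0,0,0]],[[0,0,-0.001],[0,0,0]]])

```text
time_s: 25.95
eef_pos: [0.5844, 0.1019, 0.168]
eef_rot: [-0.0, 0.707, 0.707, -0.0]
wrist_force: [-0.4, 0.5, 0.6]
opening: 0.623
```

step_arm(plan=[[[0,0,-0.02],[0,0,0]],[[0,0,-0.06],[0,0,0]],[[0,0,-0.1],[0,0,0]],[[0,0,-0.14],[0,0,0]],[[-0.01,0,-0.16],[0,0,0]]])

```text
time_s: 26.45
eef_pos: [0.5855, 0.0927, 0.3326]
eef_rot: [0.002, 0.706, 0.708, 0.002]
wrist_force: [1.1, 0.1, 0.5]
opening: 0.62
```

step_arm(plan=[[[-0.05,0,0],[0,0,0]],[[-0.1,0,0],[0,0,0]],[[-0.15,-0.04,0],[0,0,0]],[[-0.19,-0.07,0],[0,0,0]],[[-0.22,-0.1,0],[0,0,0]]])

```text
time_s: 26.95
eef_pos: [0.4877, -0.1251, 0.3278]
eef_rot: [0.0, 0.707, 0.707, -0.0]
wrist_force: [0.2, -0.7, 0.8]
opening: 0.619
```

```bash
python3 - <<'E'
from h import *
from bench import viewer
go([.5,-.1,.3],90)
crop(viewer.camera("scene"),0,0,512,384,1.5,"pics/s17.png")
im=viewer.camera("scene");crop(im,160,170,290,290,6,"pics/s17c.png")
crop(viewer.camera("top"),150,130,400,270,3,"pics/t17.png")
E
```

```text
t 26.95 P [ 0.4877 -0.1251  0.3278] head 90.04 tilt 0.01 op 0.619 F [ 0.2 -0.7  0.8]
shift [0.0251, 0.0123, 0.0278] turn [-0.01, 0.01, 0.04] rows 0.8
```

View pics/s17c.png

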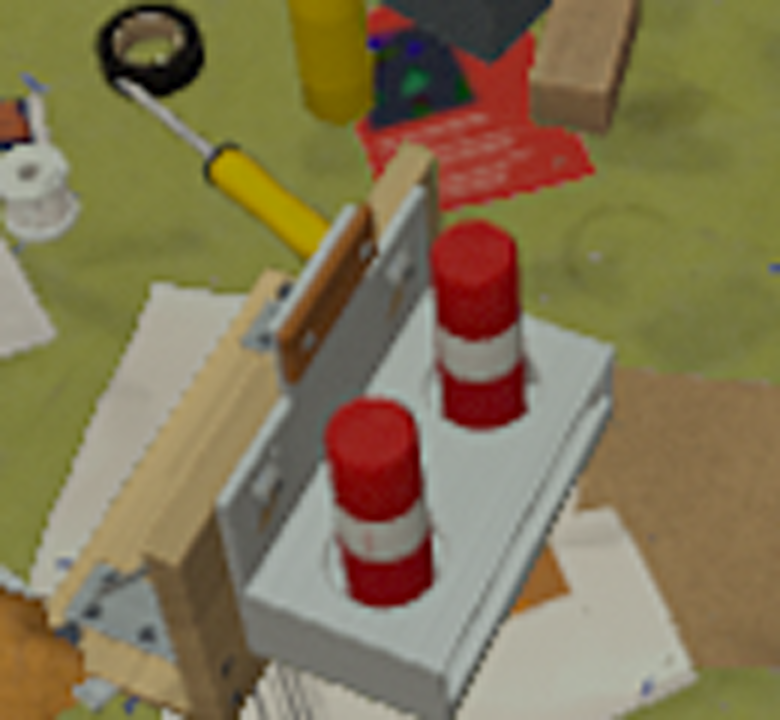

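View pics/s17.png

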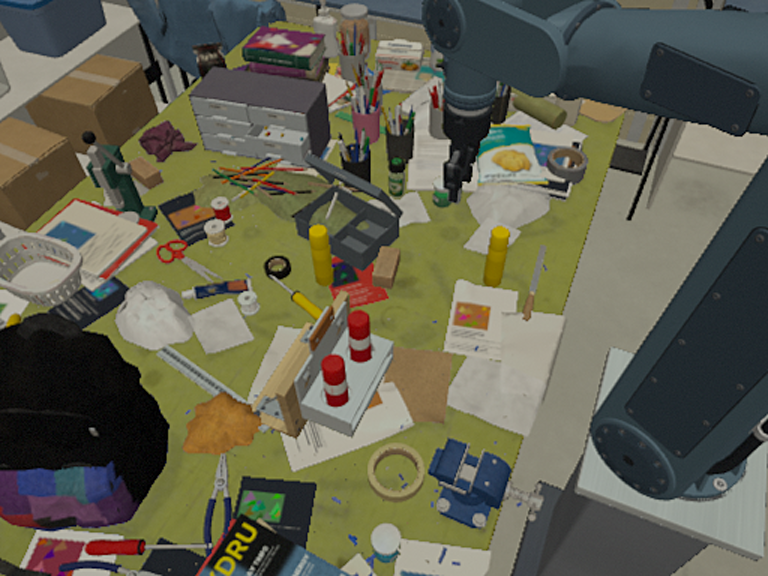

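View pics/t17.png

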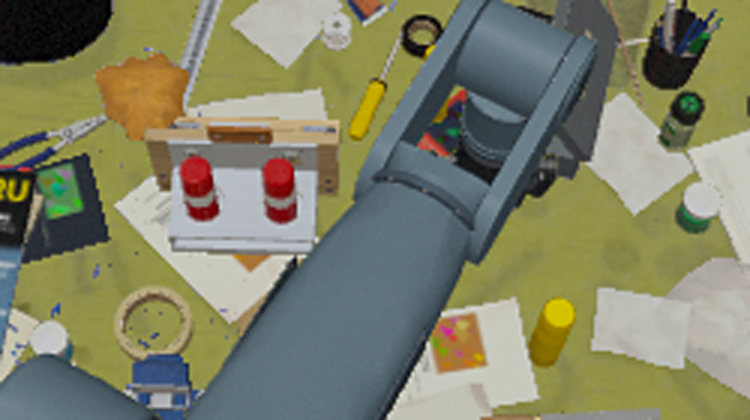

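step_arm(plan=[[[0,0,0],[0,0,0]],[[0,0,0],[0,0,0]],[[0,0,0],[0,0,0]]])

```text
time_s: 27.4
eef_pos: [0.4895, -0.1224, 0.328]
eef_rot: [-0.0, 0.706, 0.708, 0.0]
wrist_force: [-0.2, -0.7, -0.0]
opening: 0.627
```

```bash
python3 -c "
from bench import ticket,telemetry
print(ticket.hand_in()); print(telemetry.get_obs()['time_s'])"
```

```text
the job is handed in; nothing more can be done
None
the job is handed in; nothing more can be done
```

The caddy is hanging on the studs with one red aerosol can in each opening, and the job was handed in at about 27 s of the 72 s allowed. No verdict was reported.

- **Caddy:** I gripped it by the batten and pressed the keyholes over the stud heads until the plate met the board. I then slid it down about 28 mm to a hard stop, with `caddy_grip` at z ≈ 199 mm, the fully home height given.
- **Cans:** I lowered both red cans until the floor just took their weight, with the wrist reading about 4–5 N upward at contact, then released them. I left the two yellow look-alikes alone.
- **Last checks:** The final scene and top pictures show the caddy against the board and both cans upright in their openings. The tape roll, wooden block and bead jar look unmoved, though I only compared them by eye. The arm was clear of everything at hand-in.
- **Disagreements:** The scene and wrist cameras differed by up to about 4 mm on the caddy's x position, so I pressed the plate home by contact force instead of by measured distance. The gripper read about 37 mm on the 41 mm cans, but both held firmly and stayed upright. The wrist force readings at the ends of the moves never passed about 17 N.

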